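# Rack and tally the dye bottles

## Task

The dye workshop is over: first stand the fallen amber bottle upright on the table, then put all the amber bottles that are there into the wooden rack one by one from the smallest to the largest, each down in the hole of its own size (five sizes for the five holes, from the one-dot hole for the smallest to the five-dot hole for the largest; the hole of a missing size stays empty). Count every bottle you rack on the tally counter, which starts at zero: one full swing of its sprung lever to the stop for each bottle, letting it spring back, so that in the end the hand shows exactly the number of bottles. Leave the other things on the table where they are.

Things in the scene. Friction and masses are not known exactly. Their poses are not given: they have to be found in the camera images.
- bottle_15: Amber glass bottle of the 15 ml size (smallest of five): body 28 mm across, 68 mm tall with a black screw cap 20 mm across and 15 mm high on top (the shoulders begin 38 mm up), 35 g give or take. Origin at the centre of its foot, z axis up through the cap; stands upright at the start. Not there on some days.
- bottle_30: Amber glass bottle of the 30 ml size (second of five): body 33 mm across, 79 mm tall with a black screw cap 20 mm across and 15 mm high on top (the shoulders begin 47 mm up), 60 g give or take. Origin at the centre of its foot, z axis up through the cap; stands upright at the start. Not there on some days.
- bottle_60: Amber glass bottle of the 60 ml size (third of five): body 39 mm across, 94 mm tall with a black screw cap 22 mm across and 16 mm high on top (the shoulders begin 58 mm up), 110 g give or take. Origin at the centre of its foot, z axis up through the cap; stands upright at the start. Not there on some days.
- bottle_120: Amber glass bottle of the 120 ml size (fourth of five): body 48 mm across, 113 mm tall with a black screw cap 24 mm across and 17 mm high on top (the shoulders begin 73 mm up), 200 g give or take. Origin at the centre of its foot, z axis up through the cap; lies on its side at the start, its own z axis level. Always there.
- bottle_240: Amber glass bottle of the 240 ml size (largest of five): body 60 mm across, 138 mm tall with a black screw cap 28 mm across and 18 mm high on top (the shoulders begin 92 mm up), 380 g give or take. Origin at the centre of its foot, z axis up through the cap; stands upright at the start. Not there on some days.
- hole_1 (a point): Centre of the mouth of rack hole 1 (hole with 1 dot on the robot's edge of the rack), for the 15 ml bottle: 32 mm across, 24 mm deep, the mouth 36 mm above the table; axes along the rack's, z up.
- hole_2 (a point): Centre of the mouth of rack hole 2 (hole with 2 dots on the robot's edge of the rack), for the 30 ml bottle: 37 mm across, 24 mm deep, the mouth 36 mm above the table; axes along the rack's, z up.
- hole_3 (a point): Centre of the mouth of rack hole 3 (hole with 3 dots on the robot's edge of the rack), for the 60 ml bottle: 43 mm across, 24 mm deep, the mouth 36 mm above the table; axes along the rack's, z up.
- hole_4 (a point): Centre of the mouth of rack hole 4 (hole with 4 dots on the robot's edge of the rack), for the 120 ml bottle: 52 mm across, 24 mm deep, the mouth 36 mm above the table; axes along the rack's, z up.
- hole_5 (a point): Centre of the mouth of rack hole 5 (hole with 5 dots on the robot's edge of the rack), for the 240 ml bottle: 64 mm across, 24 mm deep, the mouth 36 mm above the table; axes along the rack's, z up.
- rack: Fixed beech bottle rack, 92 mm deep (x) by 306 mm long (y) by 36 mm high, five blind round holes in one row along y; origin at the centre of its underside. In its own frame the hole centres lie at x = 0 and y = 123, 76, 23.5, -36.5 and -107 mm (holes 1 to 5).
- counter: Fixed desk tally counter: steel base 125 x 115 x 10 mm, round grey case 84 mm across whose glass top is 59 mm above the table; origin under the axis of the case, on the table; its -x axis is the direction in which the lever points at rest. The dial has ten marks, one per count; the zero is the double mark on its +x side.
- lever_axis (a point): The axis on which lever and hand turn, at 60 mm height (the same axis as the case's).
- lever_post (a point): Top of the black finger post at the end of the counter's lever, 60 mm above the table; the post is upright, 13 mm across and 30 mm high (30 to 60 mm above the table), 95 mm from the lever axis; the lever's 12 mm wide steel arm runs under it at 28 to 33 mm height. Moves with the lever.
- lever (a joint): Angle of the lever, rad: 0 at rest, 0.80 at its stop, growing clockwise seen from above. A spring brings it back; it takes about 1 N at the post to start and 3 N at the stop.
- tally (a joint): Angle of the counter's hand, rad, growing clockwise seen from above: 0 at the start, one count is 0.628 (36 degrees). A ratchet turns the hand on by one count when the lever is swung fully to its stop from rest; it stays there when the lever springs back. It cannot be turned back.
- thread_spool: Bystander: sewing-thread spool standing up, 30 mm across, 42 mm high; origin at the centre of its underside.
- tape_roll: Bystander: roll of paper tape lying flat, 64 mm across, 19 mm high; origin at the centre of its underside.
- plant: Bystander: small plant in a mint pot, 76 mm across, 125 mm high; origin at the centre of its underside.
- mug: Bystander: white mug, 80 mm across, 92 mm high, handle at its +y; origin at the centre of its underside.
- tape_measure: Bystander: grey steel tape measure, 58 x 58 x 30 mm; origin at the centre of its underside.
- marker: Bystander: marker pen lying along its x axis, 126 mm long, 13 mm thick; origin at the centre of its underside.
Mind the look-alikes: they are no part of the job. What is shaped like the bottle_240 but yellow is not meant. Leave any pink or yellow look-alike of the bottle_15 alone.

How it is judged (in metres and radians):
On the way, in this order (a step that is already met when the one before it is completed fails the run):
1. the fallen bottle (120 ml) stands upright on the table, let go (angle between bottle_120's own z axis and vertical below 0.12 rad and height (world z) of bottle_120 below 0.006 m and linear speed of bottle_120 below 0.03 m/s and contact force between bottle_120 and the fingers below 0.2 N), for 0.3 s.
2. the 15 ml bottle is down in hole 1, upright, let go (bottles go in from the smallest to the largest) (horizontal distance between bottle_15 and hole_1 below 0.007 m and z of bottle_15 in the frame of hole_1 below -0.018 m and angle between bottle_15's own z axis and vertical below 0.12 rad and contact force between bottle_15 and the fingers below 0.2 N), for 0.2 s.
3. the 30 ml bottle is down in hole 2, upright, let go (bottles go in from the smallest to the largest) (horizontal distance between bottle_30 and hole_2 below 0.007 m and z of bottle_30 in the frame of hole_2 below -0.018 m and angle between bottle_30's own z axis and vertical below 0.12 rad and contact force between bottle_30 and the fingers below 0.2 N), for 0.2 s.
4. the 60 ml bottle is down in hole 3, upright, let go (bottles go in from the smallest to the largest) (horizontal distance between bottle_60 and hole_3 below 0.007 m and z of bottle_60 in the frame of hole_3 below -0.018 m and angle between bottle_60's own z axis and vertical below 0.12 rad and contact force between bottle_60 and the fingers below 0.2 N), for 0.2 s.
5. the 120 ml bottle is down in hole 4, upright, let go (bottles go in from the smallest to the largest) (horizontal distance between bottle_120 and hole_4 below 0.007 m and z of bottle_120 in the frame of hole_4 below -0.018 m and angle between bottle_120's own z axis and vertical below 0.12 rad and contact force between bottle_120 and the fingers below 0.2 N), for 0.2 s.
6. the 240 ml bottle is down in hole 5, upright, let go (bottles go in from the smallest to the largest) (horizontal distance between bottle_240 and hole_5 below 0.007 m and z of bottle_240 in the frame of hole_5 below -0.018 m and angle between bottle_240's own z axis and vertical below 0.12 rad and contact force between bottle_240 and the fingers below 0.2 N), for 0.2 s.
At the end, for the whole second after the job is handed in: every bottle present stands in the hole of its size (within 7 mm of its centre, at least 18 mm deep, tilted less than 0.12 rad), still; the tally hand is within 0.3 of a count of the number of bottles present (3 to 5); the lever is back at rest (below 0.08 rad) (horizontal distance between bottle_15 and hole_1 below 0.007 m and z of bottle_15 in the frame of hole_1 below -0.018 m and angle between each of bottle_15, bottle_30, bottle_60, bottle_120, bottle_240's own z axis and vertical below 0.12 rad and linear speed of each of bottle_15, bottle_30, bottle_60, bottle_120, bottle_240 below 0.03 m/s and horizontal distance between bottle_30 and hole_2 below 0.007 m and z of bottle_30 in the frame of hole_2 below -0.018 m and horizontal distance between bottle_60 and hole_3 below 0.007 m and z of bottle_60 in the frame of hole_3 below -0.018 m and horizontal distance between bottle_120 and hole_4 below 0.007 m and z of bottle_120 in the frame of hole_4 below -0.018 m and horizontal distance between bottle_240 and hole_5 below 0.007 m and z of bottle_240 in the frame of hole_5 below -0.018 m and value of joint lever below 0.08 rad and value of joint tally between 1.69641 and 3.32999 rad and (z of bottle_15 in the frame of hole_1 below -0.018 m or value of joint tally below 2.70169 rad) and (z of bottle_30 in the frame of hole_2 below -0.018 m or value of joint tally below 2.70169 rad) and (z of bottle_60 in the frame of hole_3 below -0.018 m or value of joint tally below 2.70169 rad) and (z of bottle_240 in the frame of hole_5 below -0.018 m or value of joint tally below 2.70169 rad) and (z of bottle_15 in the frame of hole_1 below -0.018 m or z of bottle_30 in the frame of hole_2 below -0.018 m or value of joint tally below 2.07339 rad) and (z of bottle_15 in the frame of hole_1 below -0.018 m or z of bottle_60 in the frame of hole_3 below -0.018 m or value of joint tally below 2.07339 rad) and (z of bottle_15 in the frame of hole_1 below -0.018 m or z of bottle_240 in the frame of hole_5 below -0.018 m or value of joint tally below 2.07339 rad) and (z of bottle_30 in the frame of hole_2 below -0.018 m or z of bottle_60 in the frame of hole_3 below -0.018 m or value of joint tally below 2.07339 rad) and (z of bottle_30 in the frame of hole_2 below -0.018 m or z of bottle_240 in the frame of hole_5 below -0.018 m or value of joint tally below 2.07339 rad) and (z of bottle_60 in the frame of hole_3 below -0.018 m or z of bottle_240 in the frame of hole_5 below -0.018 m or value of joint tally below 2.07339 rad) and ((z of bottle_15 in the frame of hole_1 above -0.018 m and value of joint lever below 0.08 rad) or (z of bottle_30 in the frame of hole_2 above -0.018 m and value of joint lever below 0.08 rad) or (z of bottle_60 in the frame of hole_3 above -0.018 m and value of joint lever below 0.08 rad) or value of joint tally above 2.32471 rad) and ((z of bottle_15 in the frame of hole_1 above -0.018 m and value of joint lever below 0.08 rad) or (z of bottle_30 in the frame of hole_2 above -0.018 m and value of joint lever below 0.08 rad) or (z of bottle_240 in the frame of hole_5 above -0.018 m and value of joint lever below 0.08 rad) or value of joint tally above 2.32471 rad) and ((z of bottle_15 in the frame of hole_1 above -0.018 m and value of joint lever below 0.08 rad) or (z of bottle_60 in the frame of hole_3 above -0.018 m and value of joint lever below 0.08 rad) or (z of bottle_240 in the frame of hole_5 above -0.018 m and value of joint lever below 0.08 rad) or value of joint tally above 2.32471 rad) and ((z of bottle_30 in the frame of hole_2 above -0.018 m and value of joint lever below 0.08 rad) or (z of bottle_60 in the frame of hole_3 above -0.018 m and value of joint lever below 0.08 rad) or (z of bottle_240 in the frame of hole_5 above -0.018 m and value of joint lever below 0.08 rad) or value of joint tally above 2.32471 rad) and ((z of bottle_15 in the frame of hole_1 above -0.018 m and value of joint lever below 0.08 rad) or (z of bottle_30 in the frame of hole_2 above -0.018 m and value of joint lever below 0.08 rad) or (z of bottle_60 in the frame of hole_3 above -0.018 m and value of joint lever below 0.08 rad) or (z of bottle_240 in the frame of hole_5 above -0.018 m and value of joint lever below 0.08 rad) or value of joint tally above 2.95301 rad)); the robot touches nothing.
It fails at once if one of the other things (spool, tape roll, plant, mug, tape measure, marker) is moved by more than 30 mm (distance of any of thread_spool, tape_roll, plant, mug, tape_measure, marker from where it was at the start of the episode above 0.03 m).
Of bottle_15, bottle_30, bottle_60, bottle_240 only 2 to 4 are there at a start; the rules pass over those that are not, and their reading is None.
At some moment in a run one of bottle_15, bottle_30, bottle_60, bottle_240 may be knocked a few centimetres aside while the robot is not near it.
It also fails if it takes over 210 s, if anything falls off the work surface, if the arm or the gripper's body presses on something with over 40 N, if the wrist force passes 120 N, or if a joint passes its speed limit or range.

## Robot

A 6-joint arm with a two-finger parallel gripper is mounted at the origin on the work surface. World frame = base frame: x ahead of the robot, y to its left, z up, the work surface at z = 0. Lengths are in mm, angles in rad, forces in N, time in s.
With the tool pointing down it reaches from about 275 to 725 mm from the base axis. Payload 15.9 kg.
Tool frame: the origin (TCP) lies on the centre line of the jaws, within the pads' length; the fingertips stand 17 mm ahead of it and the grasp point (between the pads) lies 2 mm behind it; x points along the fingers, z is the direction in which the jaws open and shut, and the axes are right-handed (so a half turn about x gives the same grasp; the last joint's range is limited). The gripper opens to 85 mm and grips with 20 to 120 N. Pads are 22 mm wide; open, the fingers measure 114 mm over their backs; the gripper's body (76 mm by 85 mm) begins 54 mm behind the grasp point. The pads swing forward as they close: fully open they stand 13 mm farther back than shut.
Start: joints at [1.247, 0.213, -0.034, 1.323, 0, 1.571], TCP at [159.079, 474.003, 248.306] pointing down, gripper open.
Joint ranges: [-2.98, 2.98], [-0.74, 1.72], [-1.14, 1.35], [-2.1, 2.04], [-1.57, 1.44], [-3.14, 3.14]. Speed limits (rad/s): [1.89, 1.89, 2.39, 2.57, 3.14, 3.14].

## Interface

Orientations are given as a unit quaternion [x, y, z, w].
In Python, from plant import arm, eyes, outline_of gives the robot as it stands.
- The arm moves only by the tool drive_tool, never from a script. Its argument "steps" is a list of rows, each a list of 3 entries, a list of its own where there are three numbers: the shift along the world's x, y, z in units of 4 cm (1.0 is 4 cm), then the turn about the world's z in units of 90 degrees (1.0 is 90 degrees), then the closure, from 0 (fully open) to 1 (shut). In form: [[[x, y, z], twist, jaw], ...]. A call has 1 to 8 rows; each row shifts and turns the pose as measured when the row begins; what a row does not reach is not made up. A row lasts 1/12 s, in which the tool goes at most 41.7 mm and 7.16 degrees, less where a joint would pass 70% of its speed; a pose out of reach is approached as far as the arm can. A call with a number of a shift or a turn outside -1 to 1 is refused whole. A call with a gripper value outside its range is refused whole. The fingers move at their own pace and stop on an object; "newtons" is the grip in N (left out, the last holds). Time passes only in rows, so rows that do not move let the fingers close. It gives the time, the measured TCP pose, the force and the opening at its end, in the units of the state.
- arm.state(): the state, without advancing time (a new reading comes with each control period).
- eyes.get_image(name): name is "side" or "top"; returns the picture (384x512x3 uint8, red, green, blue); there is no depth.
- eyes.camera_info(name): a dict with "intrinsics" (3x3 intrinsics, pixels), "camera_from_world" (4x4, takes a point from world to camera coordinates). Camera axes: x right, y down, z forward; pixel columns grow to the right and rows downward; lengths in mm; the calibration is good to about 2 mm. A picture is of the moment at which its call begins. camera_info takes no time and is no camera call.
- arm.hand_in(): hands the job in, once; it reports no verdict.
Trained networks look in the newest picture that a camera, given by its name, has taken for a name from the list of things; names that differ only in an ending like _2 or _b are one class to them, and where a whole thing is asked for, a point or a joint stands for the part that bears it (a point fixed in the world has none). Each returns a list of dicts, best first, with "confidence" (0 to 1); they miss things now and then, are a little off and sometimes report something else, mostly with a low value. They report only what shows in the picture. A call takes as long as a camera call. They do not tell look-alikes from the thing itself.
- outline_of(camera, name): "pixels" (384x512 bool, what is visible of it) and "rect" ([left, top, width, height] in pixels, round what is visible of it).
The state is a dict: "time_s": time; "joint_positions": joint angles; "qd": joint speeds; "joint_torque": joint torques, N m; "position": TCP position; "orientation": TCP orientation; "wrist_force": force on the tool from outside, world axes, zero at the start; "moment": the same for the moment, N m; "finger_gap": finger opening in mm.
Only numpy, scipy, OpenCV 4.12 (cv2) and the standard library are available. Lean on these libraries where they do the work, as an engineer would, in place of code of your own. Each camera call takes 0.05 s, during which the arm holds its last target. There are 200 camera calls.

## Working session

There is one attempt and no reset: what is moved stays moved. The work goes in short steps, Python scripts to look and compute and a tool call to move; the robot and the scene stay as the last step left them, time stands still between calls to the robot, and variables do not carry over. Pictures are saved under pics/ and viewed, about 12 in all and at most 16, crops included, and the job is handed in when it is done.

Besides the shell and the picture viewer there is one more tool, called after ">>>" as a command line: name --argument value ..., lists and objects as JSON in quotes. drive_tool: Moves the arm, as the interface text tells. Its arguments: {"type":"object","properties":{"steps":{"type":"array"},"newtons":{"type":"number"}},"required":["steps"]}

```bash
ls; mkdir -p pics
cat > h.py <<'E'
import numpy as np, cv2
from plant import arm, eyes, outline_of
def save(cam,fn,crop=None,s=1):
    im=eyes.get_image(cam)
    if crop: x,y,w,h=crop; im=im[y:y+h,x:x+w]
    if s!=1: im=cv2.resize(im,None,fx=s,fy=s,interpolation=cv2.INTER_CUBIC)
    cv2.imwrite('pics/'+fn,im[:,:,::-1])
def proj(cam,p):
    c=eyes.camera_info(cam);K=np.array(c["intrinsics"]);T=np.array(c["camera_from_world"])
    q=K@(T[:3,:3]@np.array(p,float)+T[:3,3]);return q[:2]/q[2]
def back(cam,uv,z):
    c=eyes.camera_info(cam);K=np.array(c["intrinsics"]);T=np.array(c["camera_from_world"])
    d=T[:3,:3].T@np.linalg.solve(K,[uv[0],uv[1],1]);o=-T[:3,:3].T@T[:3,3]
    return o+d*(z-o[2])/d[2]
E
python3 - <<'E'
from h import *
for c in("top","side"):
    save(c,c+'0.png',s=1.5)
    i=eyes.camera_info(c);T=np.array(i["camera_from_world"]);print(c,np.array(i["intrinsics"]).round(1).tolist(),(-T[:3,:3].T@T[:3,3]).round(),T[:3,:3].round(2).tolist())
print(arm.state())
E
```

```text
pics
top [[348.6, 0.0, 248.0], [0.0, 348.6, 194.2], [0.0, 0.0, 1.0]] [369. -58. 841.] [[0.05, -1.0, 0.0], [-0.97, -0.05, -0.25], [0.25, 0.01, -0.97]]
side [[359.1, 0.0, 256.7], [0.0, 359.1, 192.8], [0.0, 0.0, 1.0]] [464. 529. 658.] [[-0.99, -0.17, 0.01], [-0.13, 0.7, -0.7], [0.11, -0.69, -0.72]]
{'time_s': 0.1, 'joint_positions': array([ 1.24701275e+00,  2.13312041e-01, -3.49828922e-02,  1.32351026e+00,
       -2.43537564e-05,  1.57082613e+00]), 'qd': array([ 0.00128176,  0.00072735,  0.00202888,  0.00195813,  0.00103651,
       -0.00084682]), 'joint_torque': array([-1.07071763e-03, -6.87250328e+01,  4.87807488e+01,  1.21937945e-02,
       -3.17490230e-05,  5.05111792e-07]), 'position': array([158.99210963, 473.74071034, 247.86843965]), 'orientation': array([-0.41307594,  0.57434545,  0.41264542,  0.57377637]), 'wrist_force': array([-0.02315483, -0.49204039,  0.13326165]), 'moment': array([0.01702142, 0.00322716, 0.04097676]), 'finger_gap': 85.37081707346778}
```

View pics/top0.png

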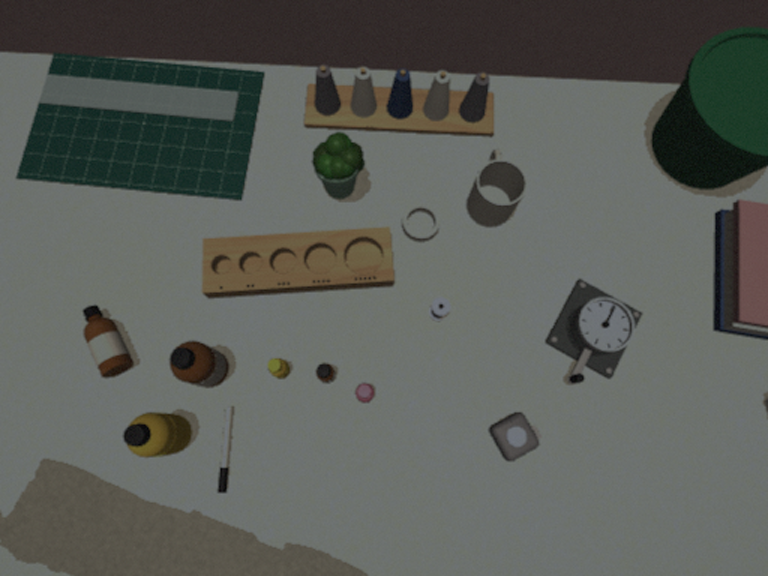

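View pics/side0.png

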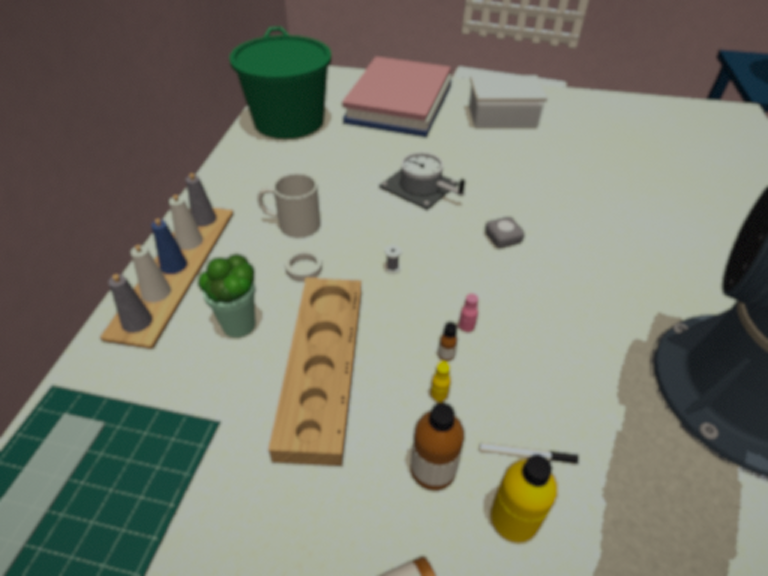

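The top view shows the lying 120 ml at about (107,340), the amber 240 ml at (195,362) and the amber 15 ml at (325,372). The yellow and pink look-alikes are left alone. The rack has hole 1 on the left. The counter is at (605,325), with its post at (576,378). No 30 or 60 ml bottle is visible.

```bash
cat >> h.py <<'E'
from scipy.optimize import minimize
S={15:(14,68,38,10,15),30:(16.5,79,47,10,15),60:(19.5,94,58,11,16),120:(24,113,73,12,17),240:(30,138,92,14,18)}
a=np.linspace(0,2*np.pi,32,endpoint=False)
def ring(r,z): return np.c_[r*np.cos(a),r*np.sin(a),0*a+z]
def bottle(n):
    R,H,sh,rc,hc=S[n]; n_=H-hc-3
    # convex pieces: body, shoulder, cap
    return [np.r_[ring(R,0),ring(R,sh)],np.r_[ring(R,sh),ring(rc*.9,n_)],np.r_[ring(rc*.9,n_),ring(rc,H-hc),ring(rc,H)]]
def box(x,y,z0,z1): return np.array([[i*x/2,j*y/2,k] for i in(-1,1) for j in(-1,1) for k in(z0,z1)])
def place(parts,p,lying=False,R=0):
    out=[]
    for q in parts:
        if lying: q=np.c_[q[:,2],q[:,1],-q[:,0]+R]
        c,s=np.cos(p[2]),np.sin(p[2])
        out.append(np.c_[c*q[:,0]-s*q[:,1]+p[0],s*q[:,0]+c*q[:,1]+p[1],q[:,2]])
    return out
def mask(cam,parts):
    m=np.zeros((384*4,512*4),np.uint8)
    for q in parts:
        uv=np.array([proj(cam,p) for p in q])
        cv2.fillConvexPoly(m,cv2.convexHull(((uv+.5)*4).astype(np.int32)),1)
    return cv2.resize(m.astype(np.float32),(512,384),interpolation=cv2.INTER_AREA)
def fit(cams,parts,p0,lying=False,R=0,yaw=False):
    k=3 if yaw else 2
    def cost(v):
        p=np.array(p0,float);p[:k]=v*np.array([1,1,.02])[:k]
        c=0
        for cam,m in cams.items():
            M=mask(cam,place(parts,p,lying,R)); c+=1-np.minimum(M,m).sum()/np.maximum(M,m).sum()
        return c/len(cams)
    x0=np.array(p0,float)[:k]/np.array([1,1,.02])[:k]
    sim=np.r_[[x0],x0+12*np.eye(k)]
    r=minimize(cost,x0,method='Nelder-Mead',options=dict(initial_simplex=sim,xatol=.2,fatol=1e-4,maxfev=150))
    return (r.x*np.array([1,1,.02])[:k]).round(3),1-r.fun
E
python3 - <<'E'
from h import *
for c in("top","side"): eyes.get_image(c)
D={}
for n in ["bottle_15","bottle_30","bottle_60","bottle_120","bottle_240","rack","counter","lever_post","thread_spool","tape_measure","marker"]:
  for c in("top","side"):
    r=outline_of(c,n)
    D[n,c]=r
    print(n,c,[(round(x["confidence"],2),x["rect"],int(x["pixels"].sum())) for x in r])
import pickle;pickle.dump(D,open('D.pkl','wb'))
E
```

```text
bottle_15 top [(0.84, [85.4, 277.9, 42.8, 28.8], 1099), (0.83, [112.6, 226.1, 40.3, 33.2], 947), (0.72, [179.3, 240.1, 11.4, 14.3], 136), (0.71, [237.8, 253.4, 9.2, 15.6], 139), (0.66, [52.8, 203.4, 35.1, 48.5], 944), (0.65, [209.1, 238.1, 12.9, 16.3], 145)]
bottle_15 side [(0.95, [327.1, 304.4, 44.1, 60.2], 1958), (0.81, [253.1, 371.1, 37.4, 12.9], 297), (0.74, [179.6, 186.8, 61.3, 124.3], 5590), (0.68, [291.6, 212.8, 11.6, 25.7], 278), (0.66, [274.8, 264.2, 36.1, 63.4], 1715), (0.63, [285.8, 238.8, 13.2, 31.6], 319), (0.54, [306.1, 197.0, 13.8, 25.7], 253)]
bottle_30 top [(0.84, [85.4, 277.9, 42.8, 28.8], 1099), (0.83, [112.6, 226.1, 40.3, 33.2], 947), (0.72, [179.3, 240.1, 11.4, 14.3], 136), (0.71, [237.8, 253.4, 9.2, 15.6], 139), (0.66, [52.8, 203.4, 35.1, 48.5], 944), (0.65, [209.1, 238.1, 12.9, 16.3], 145)]
bottle_30 side [(0.95, [327.1, 304.4, 44.1, 60.2], 1958), (0.81, [253.1, 371.1, 37.4, 12.9], 297), (0.74, [179.6, 186.8, 61.3, 124.3], 5590), (0.68, [291.6, 212.8, 11.6, 25.7], 278), (0.66, [274.8, 264.2, 36.1, 63.4], 1715), (0.63, [285.8, 238.8, 13.2, 31.6], 319), (0.54, [3
[... 1836 characters left out ...]
3)]
counter top [(0.69, [362.6, 185.0, 63.4, 71.6], 2463)]
counter side [(0.89, [249.9, 100.9, 60.7, 43.0], 1297)]
lever_post top [(0.66, [377.0, 232.8, 13.5, 22.7], 155), (0.6, [130.8, 151.0, 132.7, 49.0], 5035)]
lever_post side [(0.28, [180.9, 184.6, 60.5, 124.9], 5669)]
thread_spool top [(0.73, [284.3, 199.6, 16.4, 13.8], 133)]
thread_spool side [(0.53, [253.2, 161.9, 16.2, 17.0], 166)]
tape_measure top [(0.76, [326.6, 276.3, 33.4, 34.2], 732)]
tape_measure side [(0.89, [325.9, 144.4, 24.6, 20.5], 403), (0.57, [252.8, 100.3, 58.3, 41.2], 1323)]
marker top [(0.63, [142.5, 271.6, 12.6, 63.1], 351), (0.42, [284.7, 197.5, 17.8, 14.8], 132)]
marker side [(0.69, [319.2, 296.6, 65.9, 9.6], 398)]
```

```bash
cat > fit0.py <<'E'
from h import *
import pickle
D=pickle.load(open('D.pkl','rb'))
def m(c,i,n="bottle_15"): return D[n,c][i]["pixels"].astype(np.float32)
for name,t,s in(("small",5,5),("big",1,4)):
  T,Sd=m("top",t),m("side",s)
  for n in((15,30) if name=="small" else(120,240)):
    p0=back("top",np.array(np.nonzero(T)).mean(1)[::-1],S[n][1]*.4)
    for cams in({"top":T},{"side":Sd},{"top":T,"side":Sd}):
      print(name,n,list(cams),fit(cams,bottle(n),[p0[0],p0[1],0]))
T=m("top",4);uv=np.array(np.nonzero(T)).mean(1)[::-1]
# axis: cap end at (61,207), foot (74,245)
f=back("top",(75,244),24);c=back("top",(61,207),24);yaw=np.arctan2(*(c-f)[1::-1])
for n in(60,120): print("lying",n,fit({"top":T},bottle(n),[f[0],f[1],yaw],True,S[n][0],True))
r=[box(92,306,0,36)]
for cams in({"top":m("top",0,"rack")},{"side":m("side",0,"rack")},{"top":m("top",0,"rack"),"side":m("side",0,"rack")}):
  p0=back("top",(198,175),18); print("rack",list(cams),fit(cams,r,[p0[0],p0[1],0],yaw=True))
ax=back("top",(605/1.5,325/1.5),59);po=back("top",(576/1.5,378/1.5),60)
print("axis",ax,"post",po,np.linalg.norm(ax-po))
print("hand/side post",back("side",(461/1.5,187/1.5),58))
for i,nm in((0,"yellow240"),(2,"yellow15"),(3,"pink")):
  n=240 if i==0 else 15
  T=m("top",i);p0=back("top",np.array(np.nonzero(T)).mean(1)[::-1],S[n][1]*.4);print(nm,fit({"top":T},bottle(n),[p0[0],p0[1],0]))
for uv in((230/1.5,406/1.5),(223/1.5,490/1.5)):print("marker",back("top",uv,7))
print("spool",back("top",(440/1.5,309/1.5),30),"tape",back("top",(420/1.5,224/1.5),10),"plant",back("top",(340/1.5,185/1.5),50),"meas",back("top",(515/1.5,437/1.5),25),"mug",back("top",(496/1.5,195/1.5),50))
E
python3 fit0.py
```

```text
Traceback (most recent call last):
  File "fit0.py", line 10, in <module>
    print(name,n,list(cams),fit(cams,bottle(n),[p0[0],p0[1],0]))
                            ~~~^^^^^^^^^^^^^^^^^^^^^^^^^^^^^^^^
  File "h.py", line 47, in fit
    r=minimize(cost,x0,method='Nelder-Mead',options=dict(initial_simplex=sim,xatol=.2,fatol=1e-4,maxfev=150))
  File "h.py", line 43, in cost
    M=mask(cam,place(parts,p,lying,R)); c+=1-np.minimum(M,m).sum()/np.maximum(M,m).sum()
  File "h.py", line 34, in mask
    uv=np.array([proj(cam,p) for p in q])
                 ~~~~^^^^^^^
  File "h.py", line 9, in proj
    c=eyes.camera_info(cam);K=np.array(c["intrinsics"]);T=np.array(c["camera_from_world"])
ValueError: time passes only in moves, steps and waits
```

```bash
sed -i 's/eyes.camera_info(cam);K/CI[cam];K/; 3a CI={c:eyes.camera_info(c) for c in("top","side")}' h.py; sed -n 1,22p h.py | head -8; python3 fit0.py; python3 -c "
from h import *;print(arm.state()['time_s'])"
```

```text
import numpy as np, cv2
from plant import arm, eyes, outline_of
def save(cam,fn,crop=None,s=1):
CI={c:eyes.camera_info(c) for c in("top","side")}
    im=eyes.get_image(cam)
    if crop: x,y,w,h=crop; im=im[y:y+h,x:x+w]
    if s!=1: im=cv2.resize(im,None,fx=s,fy=s,interpolation=cv2.INTER_CUBIC)
    cv2.imwrite('pics/'+fn,im[:,:,::-1])Traceback (most recent call last):
  File "fit0.py", line 1, in <module>
    from h import *
  File "h.py", line 4
    CI={c:eyes.camera_info(c) for c in("top","side")}
    ^^
IndentationError: expected an indented block after function definition on line 3
Traceback (most recent call last):
  File "h.py", line 4
    CI={c:eyes.camera_info(c) for c in("top","side")}
    ^^
IndentationError: expected an indented block after function definition on line 3
```

```bash
sed -i '4d' h.py; sed -i '2a CI={c:eyes.camera_info(c) for c in("top","side")}' h.py; python3 fit0.py; python3 -c "
from h import *;print(arm.state()['time_s'])"
```

```text
small 15 ['top'] (array([447.191,  18.54 ]), np.float64(0.9199008941650391))
small 15 ['side'] (array([453.422,  88.073]), np.float64(0.9256029725074768))
small 15 ['top', 'side'] (array([447.183,  18.678]), np.float64(0.4643207788467407))
small 30 ['top'] (array([446.662,  16.202]), np.float64(0.7200496792793274))
small 30 ['side'] (array([454.252,  86.533]), np.float64(0.7297683954238892))
small 30 ['top', 'side'] (array([447.817,  19.876]), np.float64(0.369510293006897))
big 120 ['top'] (array([449.063, 213.529]), np.float64(0.6420274376869202))
big 120 ['side'] (array([447.448, 207.198]), np.float64(0.6298145055770874))
big 120 ['top', 'side'] (array([445.217, 206.66 ]), np.float64(0.6320638358592987))
big 240 ['top'] (array([447.102, 204.827]), np.float64(0.9620834589004517))
big 240 ['side'] (array([449.385, 202.861]), np.float64(0.9472218155860901))
big 240 ['top', 'side'] (array([447.769, 204.147]), np.float64(0.9398674368858337))
lying 60 (array([436.713, 346.349,   0.55 ]), np.float64(0.7108346223831177))
lying 120 (array([434.594, 339.681,   0.585]), np.float64(0.943396210
[... 313 characters left out ...]
1 -405.2639521    59.        ] post [ 456.6300046  -357.24784772   60.        ] 95.5956438640336
hand/side post [ 459.20102781 -342.50202979   58.        ]
yellow240 (array([343.35, 250.26]), np.float64(0.9541622996330261))
yellow15 (array([451.054,  91.104]), np.float64(0.8188323974609375))
pink (array([419.954, -42.936]), np.float64(0.9305189251899719))
marker [390.01100268 162.90412271   7.        ]
marker [267.06874826 158.3247738    7.        ]
spool [ 557.29222967 -157.67952293   30.        ] tape [ 708.07938203 -123.08257229   10.        ] plant [753.31953705  13.99890762  50.        ] meas [ 367.36047351 -275.09455874   25.        ] mug [ 749.52651083 -243.03358997   50.        ]
1.3
```

>>> drive_tool --steps '[[[0.8,-0.2,0],0.075,0],[[0.9,-0.2,0],0.075,0],[[0.9,-0.2,-0.2],0.075,0],[[0.9,-0.2,-0.2],0.075,0],[[0.9,-0.2,-0.3],0.075,0],[[0.9,-0.2,-0.3],0.075,0],[[0.9,-0.2,-0.3],0.075,0],[[0.9,-0.2,-0.3],0.055,0]]' --newtons 20

```text
time_s: 1.97
position: [443.6, 410.4, 186.9]
orientation: [-0.626, 0.325, 0.628, 0.328]
wrist_force: [-0.3, 1.3, 0.7]
finger_gap: 85.4
```

```bash
cat >> h.py <<'E'
from scipy.spatial.transform import Rotation as Ro
def st():
    s=arm.state();z=Ro.from_quat(s["orientation"]).as_matrix()
    print('t',round(s["time_s"],2),'pos',s["position"].round(1),'jaw deg',round(np.degrees(np.arctan2(z[1,2],z[0,2])),1),'tilt',z[2,0].round(4),'F',s["wrist_force"].round(2),'gap',round(s["finger_gap"],1),'q',np.array(s["joint_positions"]).round(2))
    return s
E
python3 -c "
from h import *;st()"
```

```text
t 1.97 pos [443.6 410.4 186.9] jaw deg 125.0 tilt -1.0 F [-0.34  1.33  0.7 ] gap 85.4 q [0.74 0.44 0.13 1.25 0.   0.13]
```

>>> drive_tool --steps '[[[0.97,-0.16,-0.3],-0.016,0],[[0.97,-0.17,-0.3],0,0],[[0,0,-0.9],0,0],[[0,0,-0.9],0,0],[[0,0,-0.8],0,0],[[0,0,-0.5],0,0],[[0,0,-0.33],0,0],[[0,0,0],0,0]]'

```text
time_s: 2.63
position: [531.6, 391.6, 16.2]
orientation: [-0.623, 0.332, 0.623, 0.338]
wrist_force: [-0.2, -0.6, 0.3]
finger_gap: 85.6
```

```bash
python3 -c "
from h import *;st();save('top','t1.png',(10,150,180,150),4)"
```

```text
t 2.63 pos [531.6 391.6  16.2] jaw deg 123.4 tilt -1.0 F [-0.22 -0.56  0.26] gap 85.6 q [0.63 0.66 0.04 0.95 0.   0.05]
```

View pics/t1.png

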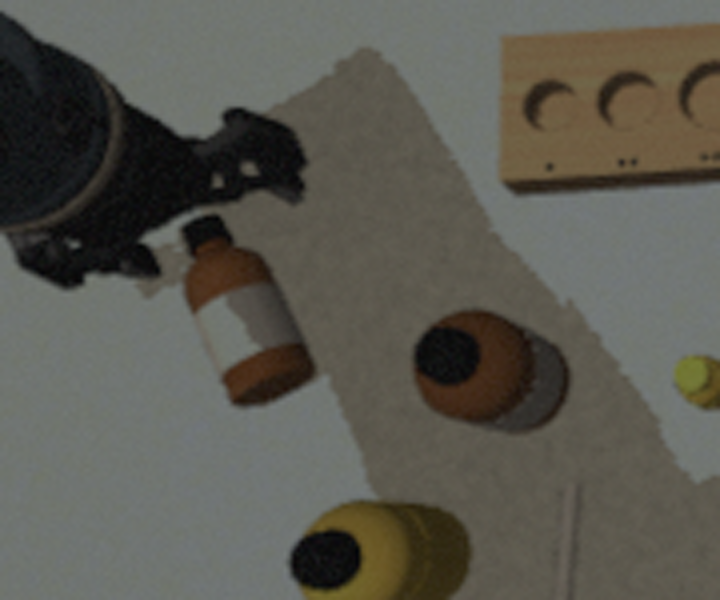

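>>> drive_tool --steps '[[[-0.13,0.07,0.08],0,0],[[-0.13,0.07,0.08],0,0],[[0,0,0],0,0.5],[[0,0,0],0,1],[[0,0,0],0,1],[[0,0,0],0,1],[[0,0,0],0,1],[[0,0,0],0,1]]'

```text
time_s: 3.35
position: [523.0, 401.1, 32.2]
orientation: [0.624, -0.329, -0.621, -0.341]
wrist_force: [-1.1, 0.1, -0.5]
finger_gap: 23.1
```

>>> drive_tool --steps '[[[0,0,0],0,1],[[0,0,0],0,1],[[0,0,0],0,1],[[0,0,0],0,1]]'

```text
time_s: 3.68
position: [523.1, 401.0, 32.1]
orientation: [0.624, -0.329, -0.621, -0.341]
wrist_force: [-1.4, -0.3, 1.6]
finger_gap: 23.1
```

>>> drive_tool --steps '[[[-0.1,-0.07,0.33],0,1],[[-0.1,-0.07,0.33],0,1],[[-0.17,-0.11,0.29],0,1],[[-0.17,-0.11,0.29],0,1],[[-0.22,-0.15,0.22],0,1],[[-0.22,-0.15,0.22],0,1],[[0,0,0],0,1]]'

```text
time_s: 4.27
position: [480.4, 371.7, 107.6]
orientation: [0.624, -0.329, -0.621, -0.341]
wrist_force: [0.0, -0.5, -2.1]
finger_gap: 22.4
```

```bash
python3 -c "
from h import *;st();save('top','t2.png',(10,150,180,150),4)"
```

```text
t 4.27 pos [480.4 371.7 107.6] jaw deg 123.5 tilt -0.9998 F [ 0.02 -0.46 -2.14] gap 22.4 q [ 0.66  0.48 -0.02  1.06  0.    0.07]
```

View pics/t2.png

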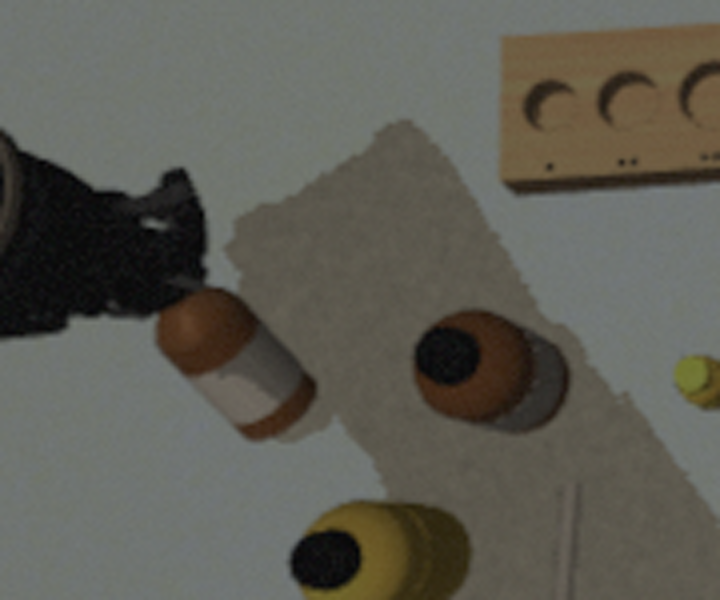

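>>> drive_tool --steps '[[[-0.1,-0.07,0.3],0,1],[[-0.1,-0.07,0.2],0,1],[[0,0,0],0,1],[[0,0,0],0,1],[[0,0,0],0,1]]'

```text
time_s: 4.73
position: [472.7, 366.2, 129.7]
orientation: [0.624, -0.329, -0.621, -0.341]
wrist_force: [0.1, 0.7, -2.1]
finger_gap: 23.0
```

```bash
cat >> h.py <<'E'
def tilted(n,p):  # p: foot x,y,z, tilt, direction yaw of cap lean
    A=Ro.from_euler('zy',[p[4],p[3]]).as_matrix()
    return [q@A.T+np.array(p[:3]) for q in bottle(n)]
def tiltfit(n,grip,yaw,L,pick):
    ms={}
    for c in("top","side"):
        eyes.get_image(c); r=[x for x in outline_of(c,"bottle_120") if pick(c,x["rect"])]
        if r: ms[c]=r[0]["pixels"].astype(np.float32)
    for c in list(ms)+["both"]:
        best=[]
        for t in np.arange(-.3,1.6,.05):
            ax=np.array([np.sin(t)*np.cos(yaw),np.sin(t)*np.sin(yaw),np.cos(t)])
            f=np.array(grip)-L*ax; parts=tilted(n,[*f,t,yaw]); e=0
            for k in (ms if c=="both" else [c]):
                M=mask(k,parts); e+=(ms[k]*(1-M)).sum()/ms[k].sum()+0.3*(M*(1-ms[k])).sum()/M.sum()
            best.append((round(e,3),round(t,2)))
        print(c,sorted(best)[:4])
E
python3 -c "
from h import *
s=st();g=s['position']+[0,0,2]
p=proj('top',g-[0,0,50]);q=proj('side',g-[0,0,50]);print(p,q)
def pick(c,r):
    k=p if c=='top' else q
    return abs(r[0]+r[2]/2-k[0])<25 and abs(r[1]+r[3]/2-k[1])<30
tiltfit(120,g,.585,104,pick)
save('side','s2.png',(200,200,312,184),2)"
```

```text
t 4.73 pos [472.7 366.2 129.7] jaw deg 123.5 tilt -0.9998 F [ 0.12  0.67 -2.13] gap 23.0 q [ 0.66  0.44 -0.02  1.09  0.    0.07]
[ 56.90091579 225.72096725] [264.21843481 387.96741144]
top [(np.float32(0.328), np.float64(0.5)), (np.float32(0.332), np.float64(0.55)), (np.float32(0.345), np.float64(0.45)), (np.float32(0.351), np.float64(0.6))]
both [(np.float32(0.328), np.float64(0.5)), (np.float32(0.332), np.float64(0.55)), (np.float32(0.345), np.float64(0.45)), (np.float32(0.351), np.float64(0.6))]
```

View pics/s2.png

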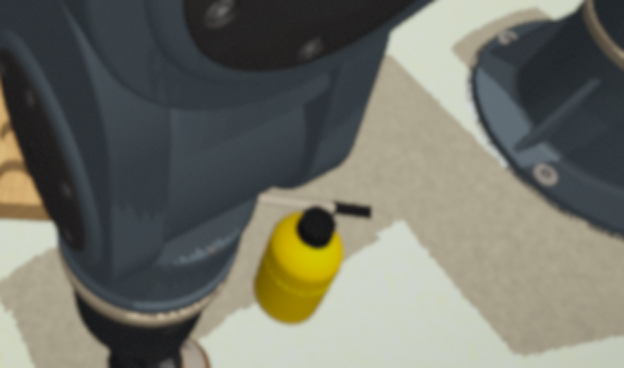

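>>> drive_tool --steps '[[[0,0,-0.2],0,1],[[0,0,-0.15],0,1],[[0,0,-0.1],0,1],[[0,0,0],0,1],[[0,0,0],0,1]]'

```text
time_s: 5.4
position: [474.8, 367.6, 110.2]
orientation: [0.625, -0.327, -0.62, -0.343]
wrist_force: [0.2, -0.9, 5.4]
finger_gap: 22.8
```

>>> drive_tool --steps '[[[0,0,-0.1],0,1],[[0,0,0],0,1],[[0,0,0],0,1]]'

```text
time_s: 5.65
position: [477.0, 369.3, 107.5]
orientation: [0.626, -0.325, -0.619, -0.345]
wrist_force: [-0.7, -0.2, 4.8]
finger_gap: 23.0
```

>>> drive_tool --steps '[[[0,0,-0.1],0,1],[[0,0,0],0,1],[[0,0,0],0,1]]'

```text
time_s: 5.9
position: [478.9, 370.5, 104.8]
orientation: [0.627, -0.323, -0.618, -0.347]
wrist_force: [0.5, 0.3, 5.2]
finger_gap: 23.1
```

>>> drive_tool --steps '[[[-0.15,-0.1,0.1],0,1],[[-0.2,-0.14,0.05],0,1],[[-0.2,-0.14,0.02],0,1],[[-0.2,-0.14,0.0],0,1],[[0,0,0],0,1]]'

```text
time_s: 6.32
position: [444.7, 346.8, 109.5]
orientation: [0.626, -0.325, -0.619, -0.345]
wrist_force: [1.4, -0.0, -3.1]
finger_gap: 22.7
```

```bash
python3 -c "
from h import *;st();save('top','t3.png',(10,150,180,150),4)"
```

```text
t 6.32 pos [444.7 346.8 109.5] jaw deg 123.4 tilt -0.9996 F [ 1.42 -0.03 -3.12] gap 22.7 q [ 0.66  0.38 -0.16  1.    0.    0.08]
```

View pics/t3.png

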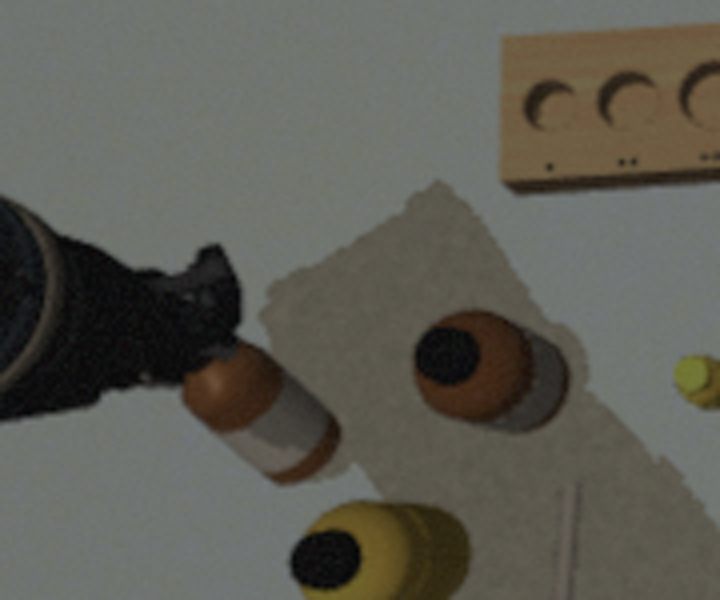

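>>> drive_tool --steps '[[[0.2,0,0.3],0.077,1],[[0.4,-0.05,0.3],0.077,1],[[0.5,-0.1,0.2],0.077,1],[[0.55,-0.1,0.1],0.077,1],[[0.55,-0.1,0.1],0.077,1],[[0.5,-0.1,0],0.077,1],[[0.5,-0.1,0],0.077,1],[[0.3,-0.05,0],0.077,1]]'

```text
time_s: 7.03
position: [588.0, 322.2, 150.1]
orientation: [-0.705, -0.012, 0.709, 0.006]
wrist_force: [0.1, 0.9, -2.4]
finger_gap: 22.8
```

>>> drive_tool --steps '[[[0.2,0,0],0.077,1],[[0,0,0],0,1],[[0,0,0],0,1]]'

```text
time_s: 7.28
position: [599.1, 321.0, 147.9]
orientation: [-0.702, -0.056, 0.709, -0.039]
wrist_force: [0.1, 0.5, -2.3]
finger_gap: 23.3
```

```bash
python3 -c "
from h import *;s=st();save('top','t4.png',(10,100,180,150),4)
g=s['position']-[0,0,8]
p=proj('top',g-[0,20,40]);print(p)
d=np.radians(186.7-90)
def pick(c,r): return c=='top' and abs(r[0]+r[2]/2-p[0])<25 and abs(r[1]+r[3]/2-p[1])<30
tiltfit(120,g,d,104,pick)"
```

```text
t 7.28 pos [599.1 321.  147.9] jaw deg -172.3 tilt -0.9997 F [ 0.14  0.53 -2.34] gap 23.3 q [ 0.48  0.62  0.33  1.27  0.03 -1.23]
[ 92.44200732 169.97444421]
top [(np.float32(0.395), np.float64(0.1)), (np.float32(0.406), np.float64(0.15)), (np.float32(0.424), np.float64(0.05)), (np.float32(0.432), np.float64(0.2))]
both [(np.float32(0.395), np.float64(0.1)), (np.float32(0.406), np.float64(0.15)), (np.float32(0.424), np.float64(0.05)), (np.float32(0.432), np.float64(0.2))]
```

View pics/t4.png

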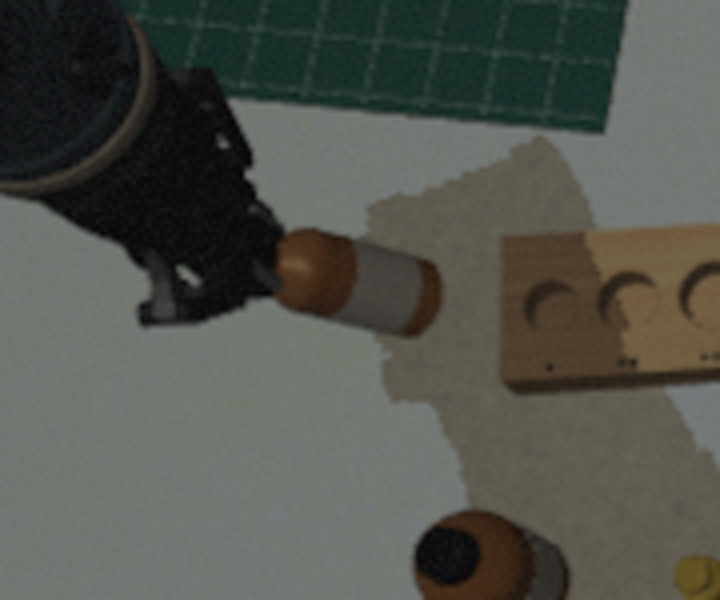

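>>> drive_tool --steps '[[[0,0,-0.25],0,1],[[0,0,-0.25],0,1],[[0,0,-0.15],0,1],[[0,0,-0.07],0,1],[[0,0,0],0,1],[[0,0,0],0,1]]'

```text
time_s: 8.03
position: [596.5, 321.7, 116.5]
orientation: [-0.702, -0.056, 0.709, -0.039]
wrist_force: [0.4, -0.1, -1.5]
finger_gap: 22.9
```

>>> drive_tool --steps '[[[0.02,-0.2,0],0,1],[[0.02,-0.2,0],0,1],[[0.03,-0.2,0],0,1],[[0.02,-0.2,0],0,1],[[0.02,-0.2,0],0,1],[[0.02,-0.2,0],0,1],[[0.02,-0.1,0],0,1],[[0,0,0],0,1]]'

```text
time_s: 8.7
position: [607.1, 275.5, 129.6]
orientation: [0.708, 0.068, -0.702, 0.031]
wrist_force: [-0.6, -0.4, -2.0]
finger_gap: 23.1
```

```bash
python3 -c "
from h import *;s=st();save('top','t5.png',(10,100,180,150),4)"
```

```text
t 8.7 pos [607.1 275.5 129.6] jaw deg -172.0 tilt -0.9986 F [-0.56 -0.42 -1.96] gap 23.1 q [ 0.41  0.58  0.2   1.17  0.05 -1.3 ]
```

View pics/t5.png

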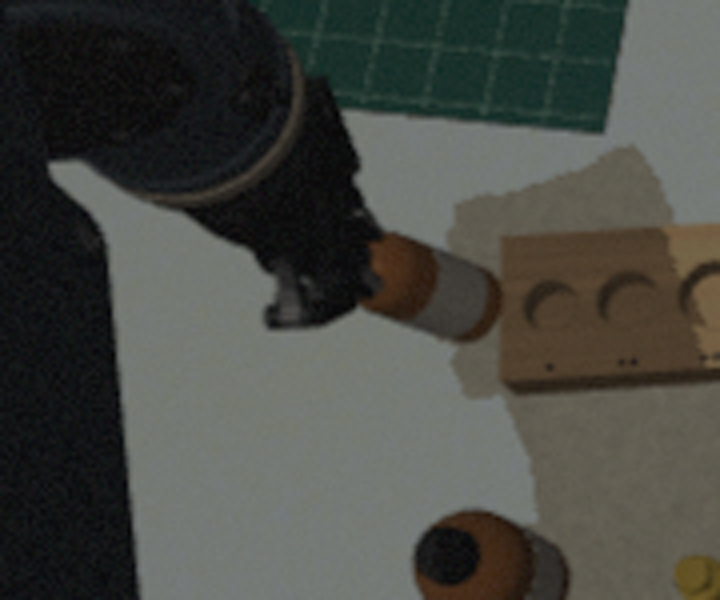

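>>> drive_tool --steps '[[[0,-0.05,-0.15],0,1],[[0,-0.05,-0.15],0,1],[[0,-0.1,-0.08],0,1],[[0,-0.1,-0.04],0,1],[[0,-0.1,-0.04],0,1],[[0,-0.1,-0.03],0,1],[[0,0,0],0,1],[[0,0,0],0,1]]'

```text
time_s: 9.42
position: [610.7, 272.0, 131.1]
orientation: [0.715, 0.086, -0.693, 0.019]
wrist_force: [-0.5, 0.6, -2.2]
finger_gap: 23.3
```

```bash
python3 -c "
from h import *;s=st();save('top','t6.png',(10,100,180,150),4)"
```

```text
t 9.42 pos [610.7 272.  131.1] jaw deg -171.5 tilt -0.995 F [-0.51  0.57 -2.21] gap 23.3 q [ 0.38  0.55  0.16  1.12  0.08 -1.33]
```

View pics/t6.png

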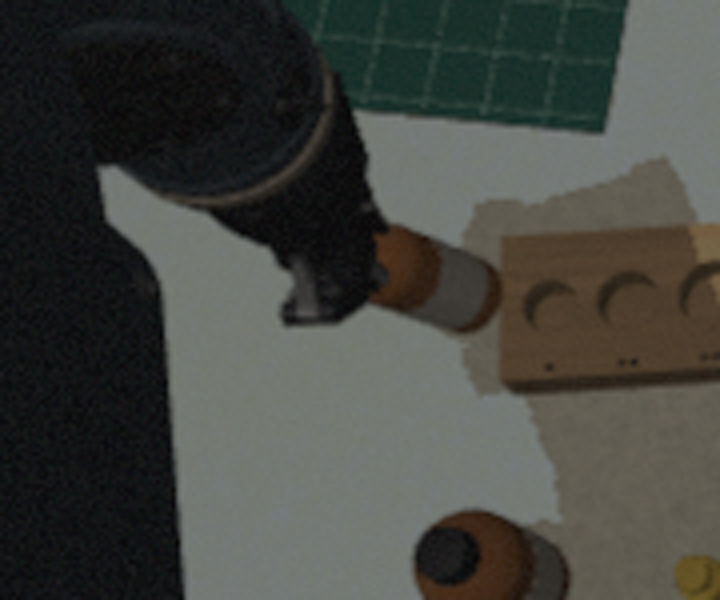

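>>> drive_tool --steps '[[[0,0,-0.1],0,1],[[0,0,-0.1],0,0.8],[[0,0,0],0,0.8],[[0,0,0],0,0.78]]'

```text
time_s: 9.8
position: [613.0, 276.5, 128.1]
orientation: [0.718, 0.091, -0.69, 0.016]
wrist_force: [0.5, -0.6, -3.0]
finger_gap: 22.9
```

>>> drive_tool --steps '[[[0,0,0],0,0.76],[[0,0,0],0,0.76]]'

```text
time_s: 9.97
position: [612.9, 275.5, 126.9]
orientation: [0.717, 0.09, -0.691, 0.017]
wrist_force: [0.6, 0.8, -2.4]
finger_gap: 22.9
```

>>> drive_tool --steps '[[[0,0,0],0,0.74],[[0,0,0],0,0.74]]'

```text
time_s: 10.13
position: [612.7, 274.9, 125.7]
orientation: [0.717, 0.089, -0.691, 0.017]
wrist_force: [0.2, 1.3, -2.0]
finger_gap: 23.1
```

```bash
python3 -c "
from h import *;s=st();print(Ro.from_quat(s['orientation']).as_matrix().round(3)[:,0])
eyes.get_image('top');r=outline_of('top','bottle_120');print([x['rect'] for x in r])"
```

```text
t 10.13 pos [612.7 274.9 125.7] jaw deg -171.5 tilt -0.9941 F [ 0.24  1.32 -1.98] gap 23.1 q [ 0.38  0.55  0.14  1.1   0.09 -1.34]
[ 0.028  0.105 -0.994]
[[109.8, 225.4, 45.0, 31.4], [83.0, 280.8, 43.7, 25.5], [101.2, 155.1, 33.5, 28.9]]
```

>>> drive_tool --steps '[[[0,0,0],0,0.73],[[0,0,0],0,0.73]]'

```text
time_s: 10.4
position: [612.6, 274.8, 125.5]
orientation: [0.717, 0.089, -0.691, 0.017]
wrist_force: [-0.3, 1.1, -1.5]
finger_gap: 22.9
```

>>> drive_tool --steps '[[[0,0,0],0,0.72],[[0,0,0],0,0.72]]'

```text
time_s: 10.57
position: [612.6, 274.6, 125.5]
orientation: [0.717, 0.089, -0.691, 0.017]
wrist_force: [0.2, -1.4, -0.4]
finger_gap: 23.8
```

```bash
python3 -c "
from h import *;s=st()
eyes.get_image('top');r=outline_of('top','bottle_120');print([x['rect'] for x in r])"
```

```text
t 10.57 pos [612.6 274.6 125.5] jaw deg -171.5 tilt -0.9941 F [ 0.16 -1.41 -0.44] gap 23.8 q [ 0.38  0.55  0.14  1.1   0.09 -1.34]
[[109.3, 226.3, 43.3, 34.4], [83.4, 276.7, 46.7, 29.1], [209.6, 240.2, 14.4, 15.1], [102.0, 160.3, 30.3, 27.3], [237.1, 255.0, 12.3, 14.3], [177.4, 240.3, 13.3, 13.2], [142.7, 271.9, 12.5, 60.4], [137.6, 153.5, 126.1, 49.9]]
```

```bash
python3 -c "
from h import *;save('top','t7.png',(60,120,120,90),6)"
```

```text
(no output)
```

View pics/t7.png

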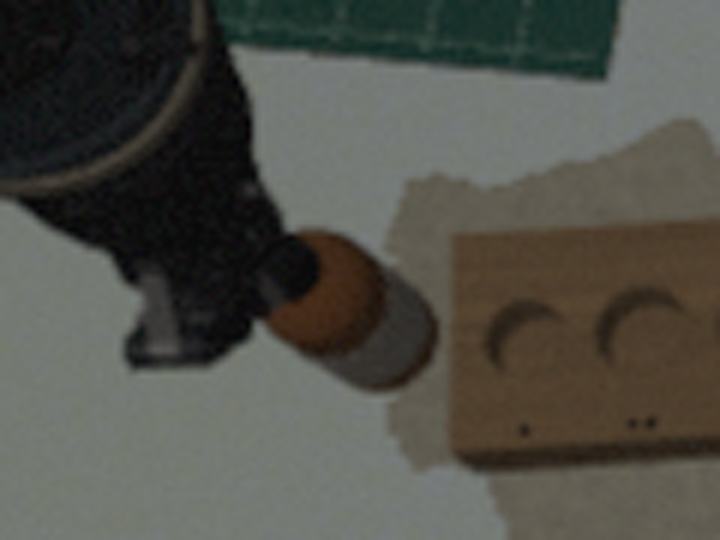

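```bash
cat >> h.py <<'E'
def find(cam,n,pred,tol=30,quiet=False):
    """fit upright bottle n near predicted xy in one camera"""
    eyes.get_image(cam); k=proj(cam,[pred[0],pred[1],S[n][1]*.45]); out=None
    for x in outline_of(cam,"bottle_%d"%n):
        ys,xs=np.nonzero(x["pixels"])
        if np.hypot(xs.mean()-k[0],ys.mean()-k[1])<tol*.42:
            r=fit({cam:x["pixels"].astype(np.float32)},bottle(n),[pred[0],pred[1],0])
            if out is None or r[1]>out[1]: out=r
    print(cam,n,out); return out
E
python3 -c "
from h import *
find('top',120,(615,262));find('side',120,(615,262))"
```

```text
top 120 (array([615.921, 268.473]), np.float64(0.8883199691772461))
side 120 (array([617.692, 268.907]), np.float64(0.8186509013175964))
```

>>> drive_tool --steps '[[[0,0,0],0,0.65],[[0,0,0],0,0.55],[[0,0,0],0,0.4],[[0,0,0.2],0,0.3],[[0,0,0.6],0,0.2],[[0,0,0.8],0,0.2],[[0,0,0.5],0,0.2],[[0,0,0],0,0.2]]'

```text
time_s: 11.58
position: [610.6, 274.1, 213.5]
orientation: [0.716, 0.089, -0.693, 0.017]
wrist_force: [0.0, 1.1, 0.7]
finger_gap: 68.5
```

```bash
python3 -c "
from h import *
s=st();print(Ro.from_quat(s['orientation']).as_matrix().round(3)[:,0])
find('top',120,(615,262));find('side',120,(615,262));find('top',15,(447,18.5),20);find('side',15,(450,18),20)"
```

```text
t 11.58 pos [610.6 274.1 213.5] jaw deg -171.5 tilt -0.9943 F [0.02 1.06 0.7 ] gap 68.5 q [ 0.38  0.52  0.32  1.31  0.09 -1.34]
[ 0.025  0.104 -0.994]
top 120 (array([618.647, 269.121]), np.float64(0.9527168869972229))
side 120 (array([621.092, 266.283]), np.float64(0.9599549770355225))
top 15 (array([447.984,  19.038]), np.float64(0.8874625563621521))
side 15 (array([450.513,  15.544]), np.float64(0.905337929725647))
```

>>> drive_tool --steps '[[[-0.3,-0.6,0],-0.05,0.5],[[-0.5,-0.85,-0.1],-0.044,0.5],[[-0.5,-0.85,-0.2],0,0.5],[[-0.5,-0.85,-0.2],0,0.5],[[-0.5,-0.85,-0.2],0,0.5],[[-0.5,-0.85,-0.3],0,0.5],[[-0.5,-0.7,-0.4],0,0.5],[[-0.4,-0.5,-0.4],0,0.5]]'

```text
time_s: 12.65
position: [454.9, 28.8, 130.1]
orientation: [0.718, 0.035, -0.694, -0.034]
wrist_force: [1.6, -0.4, -0.1]
finger_gap: 42.5
```

>>> drive_tool --steps '[[[-0.1,-0.1,-0.2],0,0.5],[[0,0,0],0,0.5],[[0,0,0],0,0.5]]'

```text
time_s: 12.9
position: [444.9, 20.9, 118.6]
orientation: [0.716, 0.033, -0.696, -0.036]
wrist_force: [0.1, 0.3, 0.0]
finger_gap: 42.3
```

```bash
python3 -c "
from h import *
s=st();print(Ro.from_quat(s['orientation']).as_matrix().round(3))"
```

```text
t 12.9 pos [444.9  20.9 118.6] jaw deg 179.7 tilt -0.9949 F [0.07 0.28 0.05] gap 42.3 q [-0.02  0.15 -0.46  0.94  0.1  -1.58]
[[ 0.028 -0.003 -1.   ]
 [ 0.097 -0.995  0.005]
 [-0.995 -0.097 -0.027]]
```

>>> drive_tool --steps '[[[0.1,-0.1,-0.3],0,0.5],[[0,0,-0.4],0,0.5],[[0,0,-0.3],0,0.5],[[0,0,-0.15],0,0.5],[[0,0,-0.05],0,0.5],[[0,0,0],0,0.5]]'

```text
time_s: 13.4
position: [454.3, 20.1, 72.0]
orientation: [0.718, 0.034, -0.695, -0.034]
wrist_force: [-0.4, 0.3, -0.2]
finger_gap: 42.4
```

```bash
python3 -c "
from h import *
s=st();find('top',15,(448,18),25);find('side',15,(450,16),25);save('side','s8.png',(220,150,140,105),5)"
```

```text
t 13.4 pos [454.3  20.1  72. ] jaw deg 179.9 tilt -0.9947 F [-0.38  0.25 -0.15] gap 42.4 q [-0.02  0.21 -0.51  0.82  0.1  -1.59]
top 15 None
side 15 (array([449.93 ,  12.593]), np.float64(0.865140974521637))
```

View pics/s8.png

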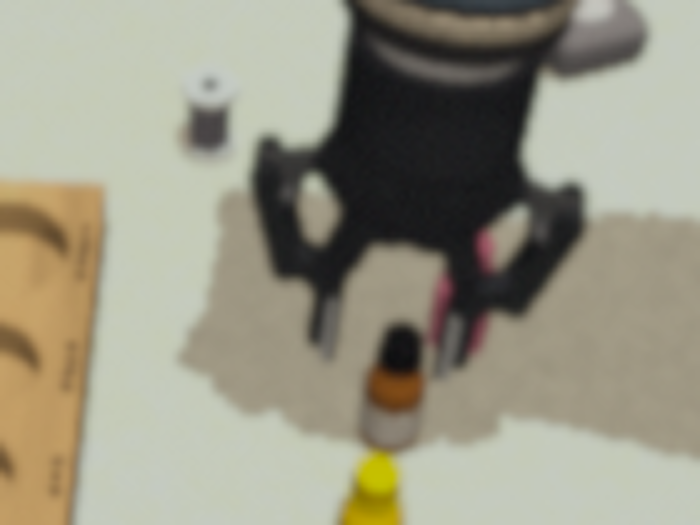

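>>> drive_tool --steps '[[[-0.11,-0.08,-0.13],0,0.5],[[0,0,0],0,0.6],[[0,0,0],0,0.8],[[0,0,0],0,1],[[0,0,0],0,1],[[0,0,0],0,1]]' --newtons 40

```text
time_s: 14.15
position: [449.7, 15.8, 67.8]
orientation: [0.719, 0.034, -0.694, -0.035]
wrist_force: [0.2, 0.8, -0.0]
finger_gap: 18.2
```

>>> drive_tool --steps '[[[0,0,0],0,1],[[0,0,0],0,1],[[0,0,0.2],0,1],[[0,0,0.4],0,1],[[0,0,0.4],0,1],[[0,0,0.2],0,1],[[0,0,0],0,1]]'

```text
time_s: 14.73
position: [449.1, 16.0, 119.0]
orientation: [0.718, 0.034, -0.694, -0.035]
wrist_force: [0.4, -0.3, -0.6]
finger_gap: 18.2
```

```bash
python3 -c "
from h import *
s=st();a=[x['rect'] for x in outline_of('side','bottle_15')] if eyes.get_image('side') is not None else 0;print(a)"
```

```text
t 14.73 pos [449.1  16.  119. ] jaw deg 179.8 tilt -0.9947 F [ 0.42 -0.25 -0.57] gap 18.2 q [-0.03  0.15 -0.45  0.94  0.1  -1.6 ]
[[325.0, 301.8, 44.8, 61.1], [174.8, 292.7, 30.0, 49.1], [284.5, 239.4, 13.4, 29.7], [308.0, 197.7, 11.9, 25.2], [272.8, 266.0, 37.9, 63.4], [291.5, 195.0, 15.6, 29.8]]
```

Run:
```python
from h import *
Y=[123,76,23.5,-36.5,-107];Dm=[32,37,43,52,64]
ims=[]
for c,p,(x,y,w,h),s in(("top",(625.8,77.4,.1225),(130,145,140,60),5.5),("side",(629.1,73.8,.1225),(170,175,90,135),4)):
    im=eyes.get_image(c)[y:y+h,x:x+w].copy();im=cv2.resize(im,None,fx=s,fy=s,interpolation=cv2.INTER_CUBIC);im=cv2.convertScaleAbs(im,alpha=1.6)
    for yy,d in zip(Y,Dm):
        q=place([ring(d/2,36)+[0,yy,0]],p)[0]
        uv=np.array([(proj(c,a_)+.5-[x,y])*s for a_ in q]).astype(int);cv2.polylines(im,[uv],True,(0,255,0),1)
    ims.append(im[:,:,::-1])
a_,b=ims;b=cv2.rotate(b,cv2.ROTATE_90_COUNTERCLOCKWISE)
W=max(a_.shape[1],b.shape[1]);o=np.zeros((a_.shape[0]+b.shape[0],W,3),np.uint8);o[:a_.shape[0],:a_.shape[1]]=a_;o[a_.shape[0]:,:b.shape[1]]=b
print(o.shape);cv2.imwrite('pics/ov.png',o[:600*10])
```

```text
(690, 770, 3)
```

```bash
python3 -c "
import cv2;i=cv2.imread('pics/ov.png');cv2.imwrite('pics/ov2.png',cv2.resize(i,None,fx=.86,fy=.86,interpolation=cv2.INTER_AREA))"
```

```text
(no output)
```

View pics/ov2.png

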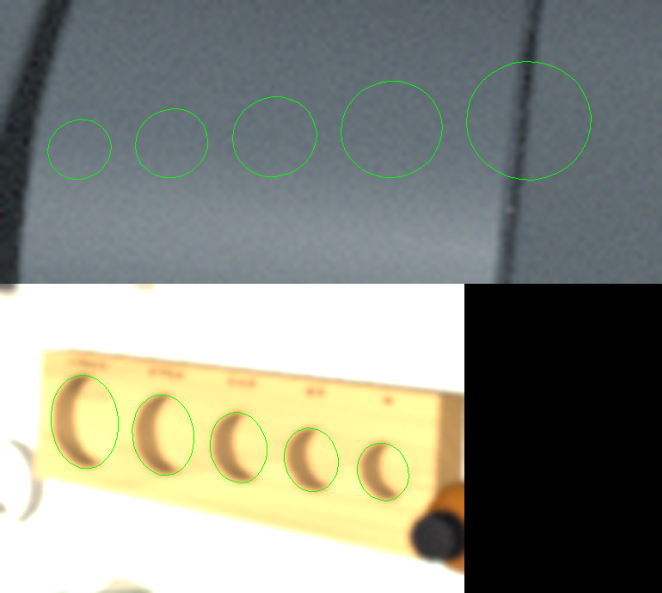

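>>> drive_tool --steps '[[[0.2,0,0.5],0,1],[[0.6,0.1,0.6],0,1],[[0.6,0.5,0],0,1],[[0.6,0.7,0],0,1],[[0.6,0.7,0],0,1],[[0.5,0.7,0],0,1],[[0.4,0.7,0],0,1],[[0.3,0.6,0],0,1]]'

```text
time_s: 15.6
position: [600.2, 178.9, 155.4]
orientation: [0.713, 0.03, -0.699, -0.037]
wrist_force: [0.8, 0.2, -0.5]
finger_gap: 18.2
```

>>> drive_tool --steps '[[[0.1,0.3,0],0,1],[[0,0,0],0,1],[[0,0,0],0,1]]'

```text
time_s: 15.85
position: [604.5, 195.9, 151.2]
orientation: [0.712, 0.032, -0.701, -0.035]
wrist_force: [-0.4, 0.1, -0.4]
finger_gap: 18.4
```

```bash
cat >> h.py <<'E'
def held(cam,n,pred,z,tol=25):
    """xy of an upright held bottle whose foot is at height z"""
    eyes.get_image(cam); parts=[q+[0,0,z] for q in bottle(n)][:1]+[q+[0,0,z] for q in bottle(n)][1:2]; out=None
    k=proj(cam,[pred[0],pred[1],z+S[n][1]*.4])
    for x in outline_of(cam,"bottle_%d"%n):
        ys,xs=np.nonzero(x["pixels"])
        if np.hypot(xs.mean()-k[0],ys.mean()-k[1])<tol*.5:
            r=fit({cam:x["pixels"].astype(np.float32)},parts,[pred[0],pred[1],0]); out=r if out is None or r[1]>out[1] else out
    print(cam,'held',n,out); return out
E
python3 -c "
from h import *
s=st();p=s['position'];held('side',15,p,p[2]-67.8)"
```

```text
t 15.85 pos [604.5 195.9 151.2] jaw deg 179.7 tilt -0.9954 F [-0.43  0.11 -0.45] gap 18.4 q [ 0.27  0.49  0.11  1.15  0.09 -1.29]
side held 15 (array([605.863, 193.93 ]), np.float64(0.7470225095748901))
```

>>> drive_tool --steps '[[[0.1,0.02,-0.3],0,1],[[0.1,0,-0.3],0,1],[[0,0,-0.2],0,1],[[0,0,-0.08],0,1],[[0,0,0],0,1],[[0,0,0],0,1]]'

```text
time_s: 16.45
position: [611.6, 191.0, 112.5]
orientation: [0.712, 0.029, -0.701, -0.037]
wrist_force: [-0.0, -0.6, 0.4]
finger_gap: 18.7
```

```bash
python3 -c "
from h import *
s=st();p=s['position']
for i in range(2): held('side',15,p,p[2]-67.8)
held('top',15,p,p[2]-67.8)
save('side','s9.png',(150,250,120,90),6)"
```

```text
t 16.45 pos [611.6 191.  112.5] jaw deg 179.3 tilt -0.9955 F [-0.03 -0.58  0.38] gap 18.7 q [ 0.26  0.52  0.06  1.07  0.09 -1.3 ]
side held 15 (array([612.912, 189.28 ]), np.float64(0.6994810104370117))
side held 15 (array([613.027, 190.238]), np.float64(0.6951566934585571))
top held 15 None
```

View pics/s9.png

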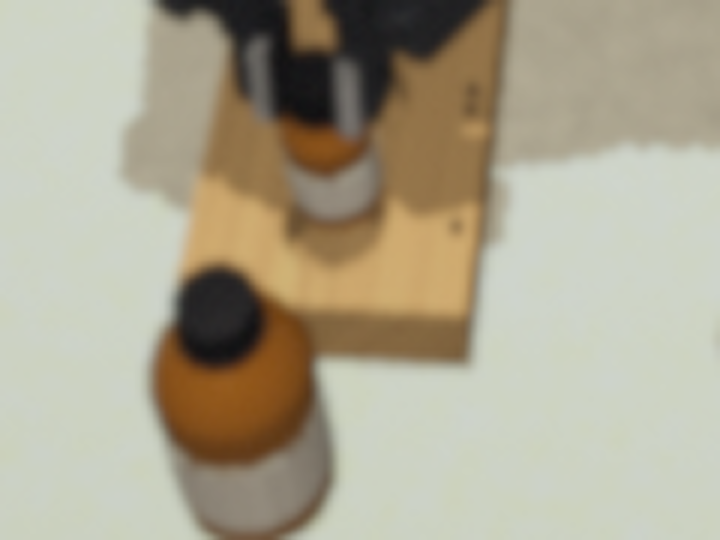

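```bash
python3 -c "
from h import *
q=place([ring(14,44.7)],(613,191,0))[0]
uv=np.array([proj('side',a_) for a_ in q]);print('pred ring bbox at 613,191:',((uv.min(0)-[150,250])*6).round(),((uv.max(0)-[150,250])*6).round())
J=[(proj('side',[613+dx,191+dy,44.7])-proj('side',[613,191,44.7]))*6 for dx,dy in((1,0),(0,1))];print(J)
print('front rim',back('side',(150+333/6-.4,250+222/6-.4),44.7))
q=place([ring(16,36)+[0,123,0]],(629.1,73.8,.1225))[0]
uv=np.array([proj('side',a_) for a_ in q]);print('hole bbox:',((uv.min(0)-[150,250])*6).round(),((uv.max(0)-[150,250])*6).round())"
```

```text
pred ring bbox at 613,191: [290. 149.] [378. 227.]
[array([-3.03461059, -0.49866666]), array([-0.84236596,  2.73925506])]
front rim [611.01607889 202.25941635  44.7       ]
hole bbox: [279. 170.] [379. 260.]
```

>>> drive_tool --steps '[[[0.02,0.15,0],0,1],[[0,0,0],0,1],[[0,0,0],0,1]]'

```text
time_s: 17.05
position: [613.2, 198.4, 113.9]
orientation: [0.712, 0.03, -0.7, -0.037]
wrist_force: [-1.2, 0.1, -0.7]
finger_gap: 18.4
```

```bash
python3 -c "
from h import *
s=st();p=s['position']
for i in range(3): held('side',15,p,p[2]-67.8)"
```

```text
t 17.05 pos [613.2 198.4 113.9] jaw deg 179.4 tilt -0.9954 F [-1.18  0.12 -0.73] gap 18.4 q [ 0.27  0.52  0.07  1.07  0.09 -1.29]
side held 15 (array([614.67 , 196.983]), np.float64(0.705650269985199))
side held 15 (array([616.054, 194.201]), np.float64(0.7020894289016724))
side held 15 (array([613.434, 197.657]), np.float64(0.711550235748291))
```

>>> drive_tool --steps '[[[-0.01,-0.02,-0.12],0,1],[[0,0,-0.12],0,1],[[0,0,-0.12],0,1],[[0,0,-0.12],0,1],[[0,0,-0.12],0,1],[[0,0,0],0,1]]'

```text
time_s: 17.85
position: [612.3, 196.7, 86.6]
orientation: [0.712, 0.029, -0.701, -0.037]
wrist_force: [0.5, 0.8, -1.1]
finger_gap: 19.1
```

>>> drive_tool --steps '[[[0,0,-0.1],0,1],[[0,0,-0.1],0,1],[[0,0,0],0,1]]'

```text
time_s: 18.1
position: [612.3, 196.9, 78.2]
orientation: [0.712, 0.03, -0.7, -0.037]
wrist_force: [-0.2, -0.3, -0.6]
finger_gap: 17.7
```

>>> drive_tool --steps '[[[0,0,0],0,0.7],[[0,0,0],0,0.5],[[0,0,0],0,0.4],[[0,0,0.3],0,0.4],[[0,0,0.7],0,0.4],[[0,0,0.8],0,0.4],[[-0.2,-0.1,0.5],0,0.4],[[-0.2,-0.1,0.3],0,0.4]]'

```text
time_s: 18.77
position: [593.9, 188.3, 181.1]
orientation: [0.71, 0.029, -0.703, -0.037]
wrist_force: [-0.1, 0.3, -0.4]
finger_gap: 51.1
```

```bash
python3 -c "
from h import *
s=st()
held('side',15,(613,197),12);held('side',15,(613,197),36)"
```

```text
t 18.77 pos [593.9 188.3 181.1] jaw deg 179.4 tilt -0.9957 F [-0.06  0.33 -0.43] gap 51.1 q [ 0.27  0.46  0.13  1.21  0.09 -1.29]
side held 15 (array([618.131, 186.585]), np.float64(0.8962134718894958))
side held 15 (array([613.259, 198.043]), np.float64(0.748961865901947))
```

```bash
cat >> h.py <<'E'
def racked(cam,n,pred):
    eyes.get_image(cam); R,H,sh,rc,hc=S[n]; B=bottle(n); k=proj(cam,[pred[0],pred[1],12+H*.6])
    for x in outline_of(cam,"bottle_%d"%n):
        ys,xs=np.nonzero(x["pixels"])
        if np.hypot(xs.mean()-k[0],ys.mean()-k[1])<15:
            for z in(12,24,36):
                parts=[np.r_[ring(R,36),ring(R,max(sh+z,36.5))],B[1]+[0,0,z],B[2]+[0,0,z]]
                print(cam,n,'foot z',z,fit({cam:x["pixels"].astype(np.float32)},parts,[pred[0],pred[1],0]))
E
python3 -c "
from h import *
racked('side',15,(614,196));racked('top',15,(612,198))"
```

```text
side 15 foot z 12 (array([613.651, 198.084]), np.float64(0.9161843657493591))
side 15 foot z 24 (array([612.912, 200.127]), np.float64(0.8561304211616516))
side 15 foot z 36 (array([612.6  , 200.269]), np.float64(0.7534498572349548))
top 15 foot z 12 (array([608.718, 197.537]), np.float64(0.9207063913345337))
top 15 foot z 24 (array([606.806, 195.699]), np.float64(0.8668122291564941))
top 15 foot z 36 (array([604.073, 192.286]), np.float64(0.7650273442268372))
```

>>> drive_tool --steps '[[[0.1,0.3,0],0,0.3],[[0.2,0.5,-0.1],0,0.3],[[0.1,0.5,-0.1],0,0.3],[[0.1,0.4,-0.2],0,0.3],[[0.05,0.15,-0.2],0,0.3],[[0,0,0],0,0.3],[[0,0,0],0,0.3]]'

```text
time_s: 19.75
position: [615.5, 267.6, 147.4]
orientation: [0.707, 0.028, -0.706, -0.036]
wrist_force: [0.1, -0.0, 0.8]
finger_gap: 59.7
```

```bash
python3 -c "
from h import *
s=st();find('side',120,(621,266.5));find('side',120,(621,266.5));find('top',240,(447,204))"
```

```text
t 19.75 pos [615.5 267.6 147.4] jaw deg 179.3 tilt -0.996 F [ 0.09 -0.01  0.85] gap 59.7 q [ 0.37  0.57  0.23  1.2   0.08 -1.18]
side 120 (array([621.147, 266.257]), np.float64(0.9611188173294067))
side 120 (array([621.52 , 266.155]), np.float64(0.9488299489021301))
top 240 (array([446.701, 205.114]), np.float64(0.937545120716095))
```

>>> drive_tool --steps '[[[0.1,0,-0.2],0,0.3],[[0,0,-0.3],0,0.3],[[0,0,-0.25],0,0.3],[[0,0,-0.12],0,0.3],[[0,0,-0.05],0,0.3],[[0,0,0],0,0.3],[[0,0,0],0,0.3]]'

```text
time_s: 20.63
position: [621.5, 265.0, 110.3]
orientation: [0.708, 0.027, -0.705, -0.038]
wrist_force: [0.3, 0.2, 0.2]
finger_gap: 59.6
```

```bash
python3 -c "
from h import *
s=st()"
```

```text
t 20.63 pos [621.5 265.  110.3] jaw deg 179.1 tilt -0.9958 F [0.32 0.23 0.2 ] gap 59.6 q [ 0.37  0.6   0.18  1.12  0.08 -1.19]
```

>>> drive_tool --steps '[[[-0.02,0.04,0],0,0.4],[[0,0,0],0,0.6],[[0,0,0],0,0.8],[[0,0,0],0,1],[[0,0,0],0,1],[[0,0,0],0,1],[[0,0,0],0,1],[[0,0,0],0,1]]' --newtons 60

```text
time_s: 21.3
position: [621.0, 267.1, 111.7]
orientation: [0.708, 0.027, -0.704, -0.038]
wrist_force: [-1.0, -0.3, -0.6]
finger_gap: 21.8
```

>>> drive_tool --steps '[[[0,0,0.1],0,1],[[0,0,0.3],0,1],[[0,0,0.4],0,1],[[0,0,0.4],0,1],[[0,0,0.2],0,1],[[0,0,0],0,1],[[0,0,0],0,1]]'

```text
time_s: 21.88
position: [620.1, 266.6, 169.5]
orientation: [0.708, 0.027, -0.705, -0.037]
wrist_force: [0.3, -0.0, -3.1]
finger_gap: 22.0
```

```bash
python3 -c "
from h import *
s=st();p=s['position'];held('side',120,p+[1,-1,0],p[2]-110.5)"
```

```text
t 21.88 pos [620.1 266.6 169.5] jaw deg 179.1 tilt -0.9959 F [ 0.27 -0.02 -3.08] gap 22.0 q [ 0.37  0.57  0.29  1.25  0.08 -1.18]
side held 120 (array([620.589, 266.26 ]), np.float64(0.8089639544487))
```

>>> drive_tool --steps '[[[0,0,0.4],0,1],[[0.05,-0.2,0.5],0,1],[[0.05,-0.6,0.1],0,1],[[0.05,-0.85,0],0,1],[[0.05,-0.9,0],0,1],[[0.05,-0.9,0],0,1],[[0.05,-0.85,0],0,1],[[0.0,-0.7,0],0,1]]'

```text
time_s: 22.65
position: [627.6, 64.7, 201.9]
orientation: [-0.704, -0.029, 0.709, 0.033]
wrist_force: [0.8, 0.5, -2.2]
finger_gap: 21.8
```

>>> drive_tool --steps '[[[0,-0.4,0],0,1],[[0,-0.1,0],0,1],[[0,0,0],0,1],[[0,0,0],0,1]]'

```text
time_s: 22.98
position: [626.3, 37.5, 198.6]
orientation: [-0.702, -0.026, 0.711, 0.035]
wrist_force: [-0.5, -0.0, -2.6]
finger_gap: 21.7
```

```bash
python3 -c "
from h import *
s=st();p=s['position'];held('side',120,p+[1,-1,0],p[2]-111.7)"
```

```text
t 22.98 pos [626.3  37.5 198.6] jaw deg 179.3 tilt -0.9961 F [-0.52 -0.   -2.56] gap 21.7 q [ 0.02  0.5   0.25  1.33  0.09 -1.54]
side held 120 (array([627.338,  31.957]), np.float64(0.8743762373924255))
```

>>> drive_tool --steps '[[[0.1,0.03,-0.2],0,1],[[0.05,0,-0.3],0,1],[[0,0,-0.3],0,1],[[0,0,-0.15],0,1],[[0,0,-0.05],0,1],[[0,0,0],0,1],[[0,0,0],0,1]]'

```text
time_s: 23.67
position: [633.4, 46.2, 155.0]
orientation: [-0.702, -0.03, 0.711, 0.033]
wrist_force: [0.5, 0.3, -2.5]
finger_gap: 21.6
```

```bash
python3 -c "
from h import *
s=st();p=s['position']
for i in range(3): held('side',120,p+[1,-1,0],p[2]-111.7)
held('top',120,p,p[2]-111.7)"
```

```text
t 23.67 pos [633.4  46.2 155. ] jaw deg 179.8 tilt -0.996 F [ 0.52  0.34 -2.54] gap 21.6 q [ 0.03  0.53  0.19  1.23  0.09 -1.54]
side held 120 (array([634.034,  41.845]), np.float64(0.8743365406990051))
side held 120 (array([634.236,  42.063]), np.float64(0.8679639101028442))
side held 120 (array([633.603,  44.018]), np.float64(0.8681749701499939))
top held 120 None
```

```bash
cat >> h.py <<'E'
def foot(n,pred,z,N=3):
    """side camera: foot xy by front rim and body columns of the mask's lowest part; pred in side frame"""
    R=S[n][0]; out=[]
    for i in range(N):
        eyes.get_image('side'); k=proj('side',[pred[0],pred[1],z+S[n][1]*.4])
        for x in outline_of('side',"bottle_%d"%n):
            m=x["pixels"]; ys,xs=np.nonzero(m)
            if np.hypot(xs.mean()-k[0],ys.mean()-k[1])<16:
                f=place([np.r_[ring(R,z),ring(R,z+25)]],[*pred,0])
                cut=proj('side',[pred[0],pred[1],z+16])[1]
                rows=np.arange(384)[:,None]
                def cost(v):
                    M=mask('side',place([np.r_[ring(R,z),ring(R,z+60*R/24)]],[v[0],v[1],0]));w=rows>cut
                    return np.abs((M-m)*w).sum()/ (m*w).sum()
                r=minimize(cost,pred,method='Nelder-Mead',options=dict(initial_simplex=np.array([pred,np.add(pred,[6,0]),np.add(pred,[0,6])]),xatol=.2,fatol=1e-3,maxfev=80))
                out.append([*r.x,r.fun]);break
    print('foot side',np.round(out,2).tolist(),'mean',np.mean(out,0).round(2))
E
python3 -c "
from h import *
foot(120,[634,43.5],155-111.7)
save('side','s10.png',(170,180,120,90),6)"
```

```text
foot side [[633.39, 43.6, 0.04], [633.71, 41.09, 0.08]] mean [6.3355e+02 4.2340e+01 6.0000e-02]
```

View pics/s10.png

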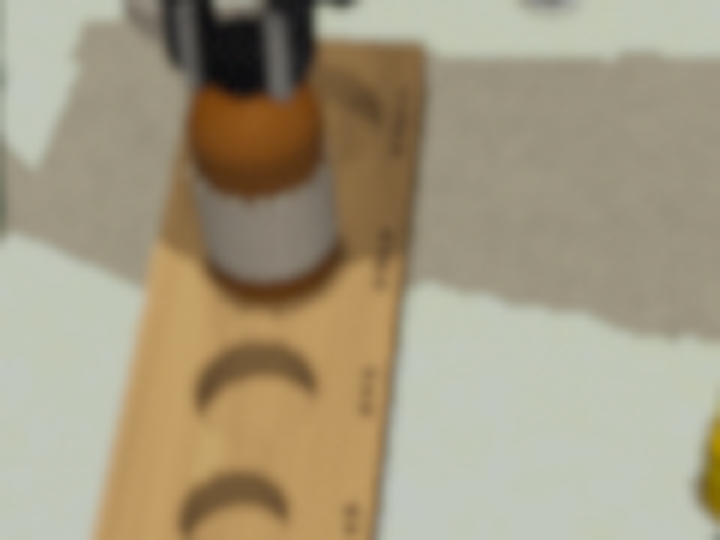

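```bash
python3 -c "
from h import *
for y in (42,44,46):
  uv=np.array([proj('side',a_) for a_ in place([ring(24,43.3)],(634,y,0))[0]])
  print(y,((uv.min(0)+.5-[170,180])*6).round(),((uv.max(0)+.5-[170,180])*6).round())
uv=np.array([proj('side',a_) for a_ in place([ring(26,36)+[0,-36.5,0]],(629.1,73.8,.1225))[0]])
print('hole4',((uv.min(0)+.5-[170,180])*6).round(),((uv.max(0)+.5-[170,180])*6).round())
s=st()"
```

```text
42 [206. 201.] [336. 301.]
44 [204. 205.] [335. 306.]
46 [203. 209.] [334. 310.]
hole4 [206. 201.] [346. 309.]
t 24.42 pos [633.4  45.7 155. ] jaw deg 179.8 tilt -0.996 F [-0.02 -0.48 -3.  ] gap 21.9 q [ 0.03  0.53  0.19  1.23  0.09 -1.54]
```

>>> drive_tool --steps '[[[0,-0.11,0],0,1],[[0,0,0],0,1],[[0,0,0],0,1],[[0,0,0],0,1]]'

```text
time_s: 24.75
position: [633.4, 40.7, 155.0]
orientation: [-0.702, -0.03, 0.71, 0.033]
wrist_force: [-0.3, 0.0, -1.9]
finger_gap: 21.7
```

```bash
python3 -c "
from h import *
s=st();foot(120,[634,38.5],s['position'][2]-111.7,4)"
```

```text
t 24.75 pos [633.4  40.7 155. ] jaw deg 179.8 tilt -0.996 F [-0.3   0.01 -1.93] gap 21.7 q [ 0.02  0.53  0.19  1.24  0.09 -1.54]
foot side [[633.01, 36.43, 0.04], [632.92, 37.19, 0.06], [632.98, 38.12, 0.04], [632.92, 38.12, 0.04]] mean [6.3296e+02 3.7460e+01 4.0000e-02]
```

>>> drive_tool --steps '[[[0.015,0,-0.12],0,1],[[0,0,-0.12],0,1],[[0,0,-0.12],0,1],[[0,0,0],0,1]]'

```text
time_s: 25.48
position: [634.1, 41.0, 139.0]
orientation: [-0.702, -0.03, 0.71, 0.033]
wrist_force: [-0.2, 0.4, -2.2]
finger_gap: 21.5
```

>>> drive_tool --steps '[[[0,0,-0.1],0,1],[[0,0,-0.1],0,1],[[0,0,-0.1],0,1],[[0,0,0],0,1]]'

```text
time_s: 25.82
position: [633.7, 41.0, 125.0]
orientation: [-0.702, -0.03, 0.711, 0.033]
wrist_force: [-0.3, 1.1, -2.2]
finger_gap: 21.7
```

Down to a foot height of about 13 mm with no contact force, so it is in the hole. I'll set it down and release.

>>> drive_tool --steps '[[[0,0,-0.05],0,1],[[0,0,0],0,0.7],[[0,0,0],0,0.5],[[0,0,0],0,0.4],[[0,0,0.3],0,0.3],[[0,0,0.6],0,0.3],[[0,0,0.7],0,0.3],[[0,0,0.4],0,0.3]]'

```text
time_s: 26.48
position: [632.1, 41.0, 203.3]
orientation: [-0.701, -0.03, 0.712, 0.033]
wrist_force: [0.3, 0.7, 0.4]
finger_gap: 59.8
```

>>> drive_tool --steps '[[[-0.5,0.4,0.3],0,0.3],[[-0.6,0.5,0],0,0.3],[[-0.6,0.5,0],0,0.3],[[-0.6,0.5,0],0,0.2],[[-0.6,0.5,0],0,0.2],[[-0.6,0.5,0],0,0.2],[[-0.4,0.5,0],0,0.2],[[0,0.2,0],0,0.2]]'

```text
time_s: 27.15
position: [472.2, 187.5, 221.1]
orientation: [-0.704, -0.029, 0.708, 0.035]
wrist_force: [-0.1, -0.4, 0.3]
finger_gap: 68.6
```

```bash
python3 -c "
from h import *
s=st();racked('side',120,(633.5,38));racked('side',15,(614,196))
find('side',240,(449,203));find('top',240,(447,205))"
```

```text
t 27.15 pos [472.2 187.5 221.1] jaw deg 179.5 tilt -0.9959 F [-0.05 -0.43  0.26] gap 68.6 q [ 0.33  0.21 -0.11  1.23  0.09 -1.23]
side 120 foot z 12 (array([631.443,  40.975]), np.float64(0.9133623242378235))
side 120 foot z 24 (array([631.788,  41.758]), np.float64(0.8169815540313721))
side 120 foot z 36 (array([631.794,  41.118]), np.float64(0.7290707230567932))
side 15 foot z 12 (array([612.345, 198.657]), np.float64(0.9333611130714417))
side 15 foot z 24 (array([611.806, 200.497]), np.float64(0.8367530703544617))
side 15 foot z 36 (array([610.952, 202.084]), np.float64(0.7203754782676697))
side 240 (array([449.268, 202.241]), np.float64(0.9575746655464172))
top 240 (array([447.017, 205.031]), np.float64(0.9251173138618469))
```

>>> drive_tool --steps '[[[-0.3,0.2,0],0,0.3],[[-0.2,0.15,-0.2],0,0.3],[[-0.1,0.05,-0.4],0,0.3],[[0,0,-0.5],0,0.3],[[0,0,-0.4],0,0.3],[[0,0,-0.15],0,0.3],[[0,0,0],0,0.3],[[0,0,0],0,0.3]]' --newtons 80

```text
time_s: 28.22
position: [449.0, 200.8, 152.1]
orientation: [-0.704, -0.025, 0.708, 0.038]
wrist_force: [-0.2, -0.7, -0.4]
finger_gap: 59.6
```

>>> drive_tool --steps '[[[0,0.05,-0.15],0,0.3],[[0,0,-0.15],0,0.3],[[0,0,-0.1],0,0.3],[[0,0,0],0,0.3]]'

```text
time_s: 28.55
position: [450.4, 203.4, 137.0]
orientation: [-0.705, -0.026, 0.707, 0.039]
wrist_force: [-0.2, 0.3, -0.0]
finger_gap: 59.6
```

>>> drive_tool --steps '[[[0,0,0],0,0.5],[[0,0,0],0,0.7],[[0,0,0],0,1],[[0,0,0],0,1],[[0,0,0],0,1],[[0,0,0],0,1],[[0,0,0],0,1],[[0,0,0],0,1]]'

```text
time_s: 29.22
position: [450.5, 203.5, 137.6]
orientation: [-0.705, -0.026, 0.707, 0.039]
wrist_force: [-0.3, -0.1, -0.8]
finger_gap: 25.3
```

>>> drive_tool --steps '[[[0,0,0.1],0,1],[[0,0,0.3],0,1],[[0,0,0.4],0,1],[[0,0,0.4],0,1],[[0,0,0.4],0,1],[[0,0,0.4],0,1],[[0,0,0.2],0,1],[[0,0,0],0,1]]'

```text
time_s: 29.88
position: [448.7, 202.6, 229.5]
orientation: [-0.704, -0.025, 0.708, 0.038]
wrist_force: [0.3, 0.1, -3.1]
finger_gap: 25.0
```

>>> drive_tool --steps '[[[0,-0.4,0],0,1],[[0,-0.8,0],0,1],[[0,-0.85,0],0,1],[[0,-0.85,0],0,1],[[0.1,-0.85,0],0,1],[[0.3,-0.8,0],0,1],[[0.5,-0.6,0],0,1],[[0.6,-0.4,0],0,1]]'

```text
time_s: 30.55
position: [504.4, -25.5, 225.1]
orientation: [-0.703, -0.028, 0.71, 0.036]
wrist_force: [0.6, 0.8, -3.1]
finger_gap: 25.2
```

>>> drive_tool --steps '[[[0.7,-0.2,0],0,1],[[0.7,-0.1,0],0,1],[[0.7,0,0],0,1],[[0.6,0,0],0,1],[[0.4,0,0],0,1],[[0.15,0,0],0,1],[[0,0,0],0,1],[[0,0,0],0,1]]'

```text
time_s: 31.22
position: [641.2, -44.5, 213.8]
orientation: [-0.699, -0.025, 0.713, 0.039]
wrist_force: [-0.5, 0.4, -4.0]
finger_gap: 25.2
```

```bash
python3 -c "
from h import *
s=st()"
```

```text
t 31.22 pos [641.2 -44.5 213.8] jaw deg 179.0 tilt -0.9957 F [-0.54  0.4  -3.98] gap 25.2 q [-0.11  0.56  0.37  1.42  0.09 -1.66]
```

Foot at about 76 mm. I'll shift y by +13 mm, lower to a foot height of about 45 mm, and measure.

>>> drive_tool --steps '[[[0,0.15,-0.15],0,1],[[0,0.15,-0.25],0,1],[[0,0.02,-0.2],0,1],[[0,0,-0.08],0,1],[[0,0,0],0,1],[[0,0,0],0,1],[[0,0,0],0,1]]'

```text
time_s: 31.8
position: [637.6, -30.3, 183.9]
orientation: [-0.699, -0.025, 0.714, 0.039]
wrist_force: [0.3, -0.0, -3.3]
finger_gap: 25.4
```

```bash
python3 -c "
from h import *
s=st();p=s['position'];foot(240,[p[0]+.7,p[1]-3],p[2]-137.6,4)"
```

```text
t 31.8 pos [637.6 -30.3 183.9] jaw deg 179.0 tilt -0.9957 F [ 0.28 -0.04 -3.31] gap 25.4 q [-0.09  0.55  0.29  1.34  0.09 -1.64]
foot side [[628.27, -55.03, 0.54], [623.73, -51.83, 0.42], [626.03, -53.84, 0.48], [627.33, -49.46, 0.43]] mean [ 6.2634e+02 -5.2540e+01  4.7000e-01]
```

```bash
cat >> h.py <<'E'
def held2(pred,z,N=3):
    occ=mask('side',place([q+[0,0,12] for q in bottle(120)],(632.5,39,0)))
    occ=cv2.dilate(occ,np.ones((3,3))); o=[]
    top=proj('side',[pred[0],pred[1],z+95])[1]; w=(np.arange(384)[:,None]>top)*(1-occ)
    for i in range(N):
        eyes.get_image('side'); k=proj('side',[pred[0],pred[1],z+60])
        for x in outline_of('side','bottle_240'):
            m=x["pixels"]; ys,xs=np.nonzero(m)
            if np.hypot(xs.mean()-k[0],ys.mean()-k[1])<16:
                def cost(v):
                    M=mask('side',place([q+[0,0,z] for q in bottle(240)][:2],[v[0],v[1],0])); return (np.abs(M-m)*w).sum()/(m*w).sum()
                r=minimize(cost,pred,method='Nelder-Mead',options=dict(initial_simplex=np.array([pred,np.add(pred,[6,0]),np.add(pred,[0,6])]),xatol=.2,fatol=1e-3,maxfev=80))
                o.append([*r.x,r.fun]);break
    print('held2',np.round(o,2).tolist())
E
python3 -c "
from h import *
s=st();p=s['position'];held2([p[0]+.7,p[1]-3],p[2]-137.6)
save('side','s11.png',(170,110,120,120),5)"
```

```text
t 32.2 pos [637.8 -30.3 183.7] jaw deg 179.0 tilt -0.9957 F [-0.06  0.98 -2.74] gap 25.1 q [-0.09  0.55  0.29  1.34  0.09 -1.64]
held2 [[636.65, -32.52, 0.03], [636.19, -30.9, 0.03]]
```

View pics/s11.png

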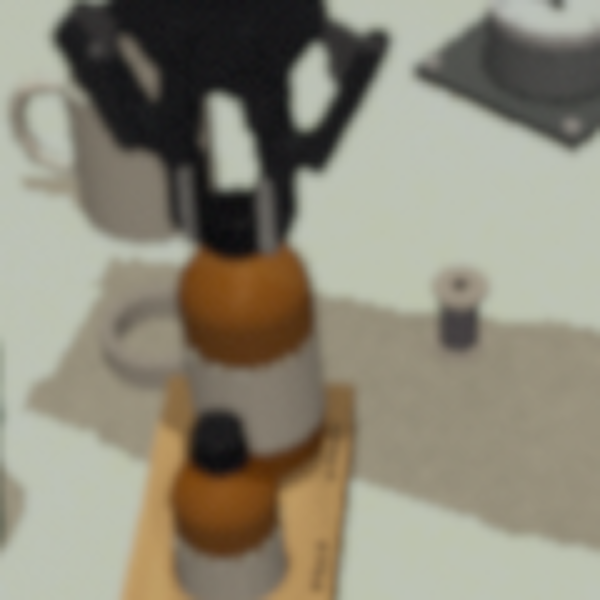

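>>> drive_tool --steps '[[[0.14,-0.015,0],0,1],[[0,0,0],0,1],[[0,0,0],0,1],[[0,0,0],0,1]]'

```text
time_s: 32.88
position: [644.1, -30.9, 183.5]
orientation: [-0.699, -0.025, 0.714, 0.039]
wrist_force: [0.5, -0.0, -3.5]
finger_gap: 25.0
```

```bash
python3 -c "
from h import *
s=st();p=s['position'];held2([p[0]-1,p[1]-2],p[2]-137.6,5)"
```

```text
t 32.88 pos [644.1 -30.9 183.5] jaw deg 179.0 tilt -0.9957 F [ 0.5  -0.04 -3.46] gap 25.0 q [-0.09  0.56  0.31  1.35  0.09 -1.64]
held2 [[642.99, -29.45, 0.07], [643.35, -34.2, 0.07], [643.06, -33.09, 0.03], [644.02, -34.85, 0.04], [642.88, -32.67, 0.06]]
```

>>> drive_tool --steps '[[[-0.035,0.015,-0.1],0,1],[[0,0,-0.12],0,1],[[0,0,-0.12],0,1],[[0,0,-0.1],0,1],[[0,0,0],0,1]]'

```text
time_s: 33.8
position: [642.4, -30.3, 164.1]
orientation: [-0.699, -0.025, 0.714, 0.039]
wrist_force: [0.9, -1.2, -4.1]
finger_gap: 25.3
```

>>> drive_tool --steps '[[[0,0,-0.1],0,1],[[0,0,-0.1],0,1],[[0,0,-0.08],0,1],[[0,0,0],0,1]]'

```text
time_s: 34.13
position: [642.4, -30.3, 151.4]
orientation: [-0.699, -0.025, 0.714, 0.039]
wrist_force: [2.0, -0.1, -3.6]
finger_gap: 25.3
```

>>> drive_tool --steps '[[[0,0,-0.05],0,1],[[0,0,0],0,0.7],[[0,0,0],0,0.5],[[0,0,0],0,0.4],[[0,0,0.3],0,0.3],[[0,0,0.6],0,0.3],[[0,0,0.7],0,0.4],[[0,0,0.4],0,0.5]]' --newtons 60

```text
time_s: 34.8
position: [640.4, -29.9, 229.6]
orientation: [-0.697, -0.025, 0.715, 0.039]
wrist_force: [0.9, -0.7, -0.2]
finger_gap: 43.2
```

>>> drive_tool --steps '[[[-0.3,-0.5,0.1],0.07,0.55],[[-0.45,-0.75,0],0.07,0.55],[[-0.45,-0.8,0],0.07,0.55],[[-0.45,-0.8,0],0.07,0.55],[[-0.45,-0.8,0],0.07,0.55],[[-0.45,-0.8,-0.1],0.067,0.55],[[-0.45,-0.8,-0.2],0,0.55],[[-0.45,-0.8,-0.3],0,0.55]]'

```text
time_s: 35.47
position: [501.9, -274.8, 217.4]
orientation: [-0.651, -0.262, 0.681, -0.209]
wrist_force: [1.1, -0.4, 0.4]
finger_gap: 38.2
```

>>> drive_tool --steps '[[[-0.45,-0.8,-0.3],0,0.55],[[-0.4,-0.6,-0.3],0,0.55],[[-0.1,-0.2,-0.2],0,0.55],[[0,0,0],0,0.55],[[0,0,0],0,0.55]]'

```text
time_s: 35.88
position: [457.6, -346.9, 183.3]
orientation: [-0.652, -0.26, 0.682, -0.207]
wrist_force: [0.1, 0.9, 0.1]
finger_gap: 38.7
```

Run:
```python
from h import *
s=st();racked('side',240,(641.5,-32))
eyes.get_image('top')
for x in outline_of('top','bottle_240'): print(x['rect'])
im=eyes.get_image('side')
for c in('top','side'):
    for x in outline_of(c,'lever_post')[:2]: print(c,x['rect'],x['confidence'])
```

```text
t 35.88 pos [ 457.6 -346.9  183.3] jaw deg -141.4 tilt -0.9963 F [0.14 0.9  0.09] gap 38.7 q [-0.65  0.46  0.15  1.34  0.01 -2.89]
side 240 foot z 12 (array([640.591, -36.338]), np.float64(0.7768130898475647))
side 240 foot z 24 (array([638.281, -30.794]), np.float64(0.7217629551887512))
side 240 foot z 36 (array([636.861, -26.741]), np.float64(0.6578168272972107))
[84.6, 276.1, 43.0, 30.3]
[202.2, 156.9, 19.7, 23.5]
[225.9, 146.1, 29.8, 35.8]
[236.1, 252.8, 12.5, 16.4]
[137.3, 166.5, 15.8, 13.6]
[179.3, 241.1, 9.5, 11.3]
top [378.9, 240.2, 9.9, 16.0] 0.51
top [135.5, 149.0, 126.6, 49.8] 0.37
```

>>> drive_tool --steps '[[[-0.05,-0.1,-0.4],0,0.55],[[0,-0.1,-0.6],0,0.55],[[0,0,-0.6],0,0.55],[[0,0,-0.4],0,0.55],[[0,0,-0.15],0,0.55],[[0,0,0],0,0.55],[[0,0,0],0,0.55]]'

```text
time_s: 36.82
position: [459.7, -352.4, 97.5]
orientation: [-0.652, -0.26, 0.68, -0.211]
wrist_force: [0.4, 0.4, 0.4]
finger_gap: 38.3
```

Run:
```python
from h import *
s=st();save('side','s12.png',(240,85,100,75),7)
for p in((458,-358.7,60),(540.7,-406.8,60),s['position']): print((proj('side',p)+.5-[240,85])*7)
```

```text
t 36.82 pos [ 459.7 -352.4   97.5] jaw deg -141.0 tilt -0.9968 F [0.4  0.36 0.38] gap 38.3 q [-0.66  0.51  0.01  1.14  0.   -2.91]
[481.19574677 254.96599025]
[296.83169615 170.30508903]
[486.69988328 184.88900793]
```

View pics/s12.png

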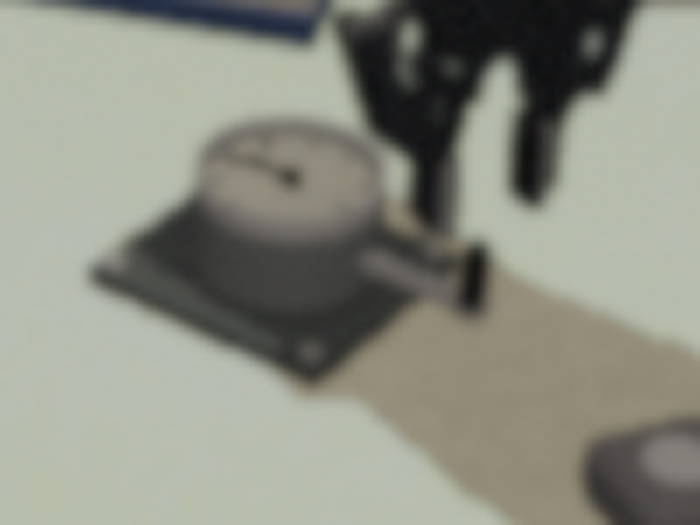

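>>> drive_tool --steps '[[[-0.06,-0.11,-0.2],0,0.55],[[0,0,-0.3],0,0.55],[[0,0,-0.25],0,0.55],[[0,0,-0.15],0,0.55],[[0,0,0],0,0.55],[[0,0,0],0,0.55]]'

```text
time_s: 37.37
position: [459.1, -359.3, 63.1]
orientation: [-0.653, -0.258, 0.679, -0.213]
wrist_force: [0.1, 0.0, -0.8]
finger_gap: 38.1
```

```bash
python3 -c "
from h import *
s=st()"
```

```text
t 37.37 pos [ 459.1 -359.3   63.1] jaw deg -141.0 tilt -0.9973 F [ 0.15  0.05 -0.82] gap 38.1 q [-0.67  0.54 -0.04  1.06  0.   -2.92]
```

>>> drive_tool --steps '[[[-0.05,0.06,-0.15],0,0.55],[[0,0,0],0,0.55],[[0.24,0.18,0],0,0.55],[[0.24,0.18,0],0,0.55],[[0.24,0.18,0],0,0.55],[[0.24,0.18,0],0,0.55],[[0.24,0.18,0],0,0.55],[[0.1,0.07,0],0,0.55]]'

```text
time_s: 38.03
position: [513.2, -314.7, 57.8]
orientation: [-0.653, -0.257, 0.679, -0.213]
wrist_force: [-1.7, -4.0, -1.6]
finger_gap: 38.7
```

```bash
python3 -c "
from h import *
s=st();eyes.get_image('side')
for x in outline_of('side','lever_post'): print(x['rect'],x['confidence'])"
```

```text
t 38.03 pos [ 513.2 -314.7   57.8] jaw deg -141.0 tilt -0.9974 F [-1.75 -3.98 -1.62] gap 38.7 q [-0.56  0.58  0.01  1.08  0.01 -2.81]
[257.0, 160.6, 12.2, 19.4] 0.53
```

>>> drive_tool --steps '[[[0.28,0.15,0],0,0.55],[[0.28,0.12,0],0,0.55]]'

```text
time_s: 38.3
position: [528.5, -306.8, 57.0]
orientation: [-0.649, -0.256, 0.684, -0.212]
wrist_force: [-88.1, -43.6, 23.6]
finger_gap: 38.8
```

>>> drive_tool --steps '[[[0.25,0.1,0],0,0.55]]'

```text
time_s: 38.38
position: [528.7, -306.7, 56.2]
orientation: [-0.641, -0.254, 0.693, -0.211]
wrist_force: [-90.3, -42.6, 37.2]
finger_gap: 38.9
```

```bash
python3 -c "
from h import *
s=st()"
```

```text
t 38.38 pos [ 528.7 -306.7   56.2] jaw deg -141.4 tilt -0.9956 F [-90.29 -42.58  37.24] gap 38.9 q [-0.52  0.62  0.07  1.12 -0.02 -2.76]
```

>>> drive_tool --steps '[[[-0.15,-0.1,0],0,0.55],[[-0.3,-0.2,0],0,0.55],[[-0.3,-0.23,0],0,0.55],[[-0.3,-0.23,0],0,0.55],[[-0.3,-0.22,0],0,0.55],[[-0.25,-0.17,0],0,0.55],[[-0.1,-0.07,0],0,0.55],[[0,0,0],0,0.55]]'

```text
time_s: 39.05
position: [450.2, -362.3, 56.0]
orientation: [-0.639, -0.252, 0.696, -0.21]
wrist_force: [-0.4, 0.2, -0.3]
finger_gap: 38.2
```

```bash
cat > tally.py <<'E'
from h import *
# hand angle on the dial: darkest ray around dial centre
def dial(cam):
    im=cv2.cvtColor(eyes.get_image(cam),cv2.COLOR_RGB2GRAY).astype(np.float32)
    A=np.array([540.7,-406.8]) + (np.array([-1.4,1.5]) if cam=='top' else np.array([1.2,-1.5]))
    best=[]
    for dx in(-3,-1.5,0,1.5,3):
        for dy in(-3,-1.5,0,1.5,3):
            v=[]
            for th in np.arange(0,360,4):
                t=np.radians(th); v.append(np.mean([cv2.getRectSubPix(im,(1,1),tuple(map(float,proj(cam,[A[0]+dx+r*np.cos(t),A[1]+dy+r*np.sin(t),59]))))[0,0] for r in range(6,24,2)]))
            v=np.array(v);i=v.argmin();best.append((np.median(v)-v[i],i*4))
    best.sort(reverse=True);return best[:4]
if __name__=="__main__":
    s=st()
    for c in("top","side"): print(c,[(round(float(a),1),b) for a,b in dial(c)])
E
python3 tally.py
```

```text
t 39.05 pos [ 450.2 -362.3   56. ] jaw deg -141.7 tilt -0.995 F [-0.37  0.16 -0.26] gap 38.2 q [-0.66  0.55 -0.04  1.07 -0.03 -2.9 ]
top [(52.2, np.int64(292)), (51.2, np.int64(296)), (51.0, np.int64(300)), (50.8, np.int64(232))]
side [(33.0, np.int64(104)), (32.3, np.int64(96)), (30.0, np.int64(72)), (29.4, np.int64(80))]
```

>>> drive_tool --steps '[[[0.15,0.12,0],0,0.55],[[0.3,0.22,0],0,0.55],[[0.3,0.22,0],0,0.55],[[0.3,0.22,0],0,0.55],[[0.25,0.18,0],0,0.55],[[0.15,0.1,0],0,0.55],[[0.05,0.03,0],0,0.55],[[0,0,0],0,0.55]]'

```text
time_s: 39.82
position: [520.9, -309.9, 55.6]
orientation: [-0.638, -0.254, 0.695, -0.212]
wrist_force: [-0.6, -4.0, 1.1]
finger_gap: 38.4
```

>>> drive_tool --steps '[[[0.08,0.06,0],0,0.55]]'

```text
time_s: 39.9
position: [524.1, -307.8, 55.6]
orientation: [-0.638, -0.254, 0.696, -0.213]
wrist_force: [-1.9, -4.6, 0.3]
finger_gap: 38.6
```

>>> drive_tool --steps '[[[0.08,0.06,0],0,0.55]]'

```text
time_s: 39.98
position: [525.6, -306.8, 55.4]
orientation: [-0.636, -0.253, 0.697, -0.213]
wrist_force: [-27.3, -25.6, 3.0]
finger_gap: 38.8
```

>>> drive_tool --steps '[[[-0.15,-0.1,0],0,0.55],[[-0.3,-0.22,0],0,0.55],[[-0.3,-0.22,0],0,0.55],[[-0.3,-0.22,0],0,0.55],[[-0.3,-0.22,0],0,0.55],[[-0.2,-0.15,0],0,0.55],[[-0.1,-0.07,0],0,0.55],[[0,0,0],0,0.55]]'

```text
time_s: 40.65
position: [450.8, -360.2, 55.3]
orientation: [-0.636, -0.252, 0.698, -0.211]
wrist_force: [-0.6, -0.7, -0.0]
finger_gap: 38.4
```

```bash
python3 tally.py
```

```text
t 40.65 pos [ 450.8 -360.2   55.3] jaw deg -141.6 tilt -0.9946 F [-0.57 -0.75 -0.04] gap 38.4 q [-0.65  0.56 -0.04  1.07 -0.04 -2.89]
top [(72.5, np.int64(248)), (71.9, np.int64(248)), (71.3, np.int64(252)), (70.4, np.int64(252))]
side [(33.5, np.int64(96)), (32.9, np.int64(104)), (32.1, np.int64(88)), (31.1, np.int64(80))]
```

>>> drive_tool --steps '[[[0.15,0.12,0],0,0.55],[[0.3,0.22,0],0,0.55],[[0.3,0.22,0],0,0.55],[[0.3,0.22,0],0,0.55],[[0.25,0.18,0],0,0.55],[[0.15,0.1,0],0,0.55],[[0.05,0.03,0],0,0.55],[[0,0,0],0,0.55]]'

```text
time_s: 41.42
position: [521.4, -307.9, 54.8]
orientation: [-0.635, -0.253, 0.697, -0.214]
wrist_force: [-0.7, -4.5, 1.3]
finger_gap: 38.3
```

>>> drive_tool --steps '[[[0.08,0.06,0],0,0.55]]'

```text
time_s: 41.5
position: [524.3, -306.0, 54.8]
orientation: [-0.635, -0.253, 0.698, -0.214]
wrist_force: [-19.8, -19.7, 0.1]
finger_gap: 38.5
```

>>> drive_tool --steps '[[[0.08,0.06,0],0,0.55]]'

```text
time_s: 41.58
position: [524.9, -305.6, 54.5]
orientation: [-0.633, -0.252, 0.7, -0.214]
wrist_force: [-30.3, -29.6, 4.8]
finger_gap: 38.9
```

>>> drive_tool --steps '[[[-0.15,-0.1,0],0,0.55],[[-0.3,-0.22,0],0,0.55],[[-0.3,-0.22,0],0,0.55],[[-0.3,-0.22,0],0,0.55],[[-0.3,-0.22,0],0,0.55],[[-0.2,-0.15,0],0,0.55],[[-0.1,-0.07,0],0,0.55],[[0,0,0],0,0.55]]'

```text
time_s: 42.25
position: [450.0, -359.1, 54.4]
orientation: [-0.633, -0.251, 0.701, -0.213]
wrist_force: [-0.4, -1.0, 1.0]
finger_gap: 38.2
```

>>> drive_tool --steps '[[[0,0,0.2],0,0.5],[[0,0,0.5],0,0.5],[[0,0,0.7],0,0.5],[[0,0,0.7],0,0.5],[[-0.3,0.3,0.6],0,0.5],[[-0.5,0.5,0.4],0,0.5],[[-0.4,0.4,0],0,0.5],[[0,0,0],0,0.5]]'

```text
time_s: 42.92
position: [402.4, -306.8, 186.8]
orientation: [-0.634, -0.252, 0.7, -0.213]
wrist_force: [-0.8, -0.0, -0.2]
finger_gap: 42.6
```

```bash
python3 tally.py
python3 - <<'E'
from h import *
for n,p in((15,(611,198)),(120,(631,40.5)),(240,(639,-30))): racked('top',n,p)
racked('side',120,(633,38)); racked('side',15,(614,196))
im=eyes.get_image('top')
for x in outline_of('top','lever_post')[:2]: print(x['rect'],x['confidence'])
# post: darkest blob near expected
g=cv2.cvtColor(im,cv2.COLOR_RGB2GRAY);k=proj('top',[456.6,-357.2,60]).round().astype(int);sub=g[k[1]-12:k[1]+13,k[0]-12:k[0]+13];ys,xs=np.nonzero(sub<35);print('post px',k,xs.mean()-12,ys.mean()-12,len(xs),sub.min())
for n in('thread_spool','tape_measure','marker'):
    print(n,[ (x['rect'],round(x['confidence'],2)) for x in outline_of('top',n)[:1]])
E
```

```text
t 42.92 pos [ 402.4 -306.8  186.8] jaw deg -141.3 tilt -0.9941 F [-0.82 -0.01 -0.24] gap 42.6 q [-0.62  0.33 -0.04  1.3  -0.05 -2.87]
top [(50.2, np.int64(232)), (49.5, np.int64(228)), (47.9, np.int64(224)), (45.5, np.int64(232))]
side [(60.3, np.int64(104)), (57.1, np.int64(108)), (56.7, np.int64(96)), (52.9, np.int64(96))]
top 15 foot z 12 (array([608.649, 197.862]), np.float64(0.7213114500045776))
top 15 foot z 24 (array([605.664, 193.186]), np.float64(0.6183328032493591))
top 15 foot z 36 (array([604.32 , 193.066]), np.float64(0.5368829965591431))
top 120 foot z 12 (array([628.112,  41.606]), np.float64(0.948373019695282))
top 120 foot z 24 (array([625.509,  40.354]), np.float64(0.9159137606620789))
top 120 foot z 36 (array([621.538,  38.729]), np.float64(0.8476328253746033))
top 240 foot z 12 (array([637.286, -28.454]), np.float64(0.9395360350608826))
top 240 foot z 24 (array([632.308, -28.763]), np.float64(0.876483678817749))
top 240 foot z 36 (array([627.779, -28.198]), np.float64(0.8178895711898804))
side 120 foot z 12 (array([632.106,  41.687]), np.float64(0.9368674755096436))
side 120 foot z 24 (array([630.792,  45.735]), np.float64(0.9112536311149597))
side 120 foot z 36 (array([629.097,  50.307]), np.float64(0.8180304765701294))
side 15 foot z 12 (array([612.812, 198.739]), np.float64(0.8799741864204407))
side 15 foot z 24 (array([612.584, 199.531]), np.float64(0.7525417804718018))
side 15 foot z 36 (array([612.933, 199.227]), np.float64(0.642137885093689))
[381.9, 231.4, 11.3, 16.2] 0.45
post px [384 252] 0.08633093525179802 0.5557553956834536 556 10
thread_spool [([134.0, 150.4, 127.4, 50.0], 0.57)]
tape_measure [([325.4, 276.0, 35.8, 34.1], 0.57)]
marker [([140.9, 270.8, 14.5, 58.8], 0.54)]
```

>>> drive_tool --steps '[[[-0.2,0.5,0.3],0,0.5],[[-0.2,0.8,0.3],0,0.5],[[-0.1,0.9,0.2],0,0.5],[[0,0.9,0],0,0.5],[[0,0.9,0],0,0.5],[[0,0.7,0],0,0.5],[[0,0.3,0],0,0.5],[[0,0,0],0,0.5]]'

```text
time_s: 44.43
position: [380.7, -102.2, 217.9]
orientation: [-0.634, -0.251, 0.7, -0.211]
wrist_force: [0.4, 0.2, -0.7]
finger_gap: 43.0
```

```bash
python3 tally.py
python3 - <<'E'
from h import *
from tally import *
im=eyes.get_image('top');old=cv2.resize(cv2.imread('pics/top0.png'),(512,384),interpolation=cv2.INTER_AREA)
g=cv2.cvtColor(im,cv2.COLOR_RGB2GRAY);o=cv2.cvtColor(old,cv2.COLOR_BGR2GRAY)
k=proj('top',[456.6,-357.2,60]).round().astype(int)
for a_ in(g,o):
    sub=a_[k[1]-10:k[1]+11,k[0]-10:k[0]+11];ys,xs=np.nonzero(sub<35);print('post',xs.mean()-10,ys.mean()-10,len(xs))
side=cv2.resize(cv2.imread('pics/side0.png'),(512,384),interpolation=cv2.INTER_AREA);
for c,n in(('top','old'),):
    pass
# dark pixels of the dial, as printed art
u=proj('top',[539.3,-405.3,59]).round().astype(int)
print(u);print(g[u[1]-13:u[1]+14,u[0]-13:u[0]+14]//10)
for n in('tape_roll','mug','plant','thread_spool'): print(n,[(x['rect'],round(x['confidence'],2)) for x in outline_of('top',n)[:2]])
E
```

```text
t 44.43 pos [ 380.7 -102.2  217.9] jaw deg -141.6 tilt -0.9942 F [ 0.4   0.15 -0.7 ] gap 43.0 q [-0.26  0.1  -0.25  1.33 -0.01 -2.49]
top [(1.8, np.int64(200)), (1.8, np.int64(196)), (1.8, np.int64(204)), (1.8, np.int64(204))]
side [(40.1, np.int64(104)), (38.9, np.int64(96)), (37.1, np.int64(76)), (36.5, np.int64(104))]
post nan nan 0
post -0.19444444444444464 -0.13888888888888928 36
[403 217]
[[8 8 7 8 8 8 8 8 8 8 8 8 8 8 8 8 8 8 8 7 8 8 8 7 8 8 8]
 [8 7 7 8 8 8 8 8 7 8 8 8 8 8 8 8 8 8 8 8 8 8 8 8 8 8 8]
 [7 7 7 7 8 8 8 8 8 8 8 8 8 7 8 8 8 7 8 8 8 8 8 8 8 8 8]
 [7 7 7 7 7 8 8 8 8 8 8 8 8 8 8 7 8 8 8 8 8 7 8 8 8 8 8]
 [7 7 7 7 7 7 8 7 7 8 8 8 7 8 8 8 8 8 8 8 8 8 8 8 8 8 8]
 [7 7 7 7 7 7 7 7 7 7 7 7 7 7 8 8 8 8 8 7 8 8 7 7 8 8 7]
 [7 7 7 7 7 7 7 7 7 7 7 7 7 7 7 7 7 7 8 8 8 7 7 8 7 8 8]
 [7 7 7 7 7 7 7 7 7 7 7 7 7 7 7 7 8 7 7 7 7 8 7 8 7 8 7]
 [7 7 7 7 7 7 7 7 7 7 7 7 7 7 7 7 7 8 7 8 8 7 7 8 8 8 8]
 [7 7 7 7 7 7 7 7 7 7 7 7 7 7 7 7 7 7 7 7 7 7 7 7 7 8 8]
 [7 7 7 7 7 7 7 7 7 7 7 7 7 7 7 7 7 7 7 7 7 7 8 7 7 7 8]
 [7 7 7 7 7 7 7 7 7 7 7 7 7 7 7 7 7 7 7 7 7 7 7 7 7 7 7]
 [7 7 7 7 7 7 7 7 
[... 299 characters left out ...]
7 7 7 7 7 7 7 7 7 7 7 7]
 [7 7 7 7 7 7 7 7 7 7 7 7 7 7 7 7 7 7 7 7 7 7 7 7 7 7 7]
 [7 7 7 7 7 7 7 7 7 7 7 7 7 7 7 7 7 7 7 7 7 7 7 7 7 7 7]
 [7 7 7 7 7 7 7 7 7 7 7 7 7 7 7 7 7 7 7 7 7 7 7 7 7 7 7]
 [7 7 7 7 7 7 7 7 7 7 7 7 7 7 7 7 7 7 7 7 7 7 7 7 7 7 7]
 [7 7 7 7 7 7 7 7 7 7 7 7 7 7 7 7 7 7 7 7 7 7 7 7 7 7 7]
 [7 7 7 7 7 7 7 7 7 7 7 7 7 7 7 7 7 7 7 7 7 7 7 7 7 7 7]
 [7 7 7 7 7 7 7 7 7 7 7 7 7 7 7 7 7 7 7 7 7 7 7 7 7 7 7]
 [7 7 7 7 7 7 7 7 7 7 7 7 7 7 7 7 7 7 7 7 7 7 7 7 7 7 7]
 [7 7 7 7 7 7 7 7 7 7 7 7 7 7 7 7 7 7 7 7 7 7 7 7 7 7 7]]
tape_roll []
mug []
plant [([208.9, 86.4, 36.9, 45.5], 0.65)]
thread_spool []<stdin>:7: RuntimeWarning: Mean of empty slice.
  ret = ret.dtype.type(ret / rcount)
```

>>> drive_tool --steps '[[[0.1,0.6,0.2],0,0.5],[[0.1,0.9,0.2],0,0.5],[[0.1,0.9,0],0,0.5],[[0,0.9,0],0,0.5],[[0,0.9,0],0,0.5],[[-0.1,0.9,0],0,0.5],[[-0.3,0.9,0],0,0.5],[[-0.4,0.8,0],0,0.5]]'

```text
time_s: 45.45
position: [362.5, 168.9, 233.1]
orientation: [-0.637, -0.242, 0.703, -0.203]
wrist_force: [-0.1, 0.4, 0.3]
finger_gap: 42.5
```

>>> drive_tool --steps '[[[-0.5,0.8,0],0,0.5],[[-0.6,0.8,0],0,0.5],[[-0.6,0.8,0],0,0.5],[[-0.6,0.7,0],0,0.5],[[-0.6,0.6,0],0,0.5],[[-0.5,0.4,0],0,0.5],[[-0.2,0.2,0],0,0.5],[[0,0,0],0,0.5]]'

```text
time_s: 46.12
position: [211.3, 350.9, 232.1]
orientation: [-0.637, -0.242, 0.704, -0.202]
wrist_force: [0.1, -0.4, 0.6]
finger_gap: 42.7
```

```bash
python3 tally.py
python3 - <<'E'
from h import *
im=eyes.get_image('top');old=cv2.resize(cv2.imread('pics/top0.png'),(512,384),interpolation=cv2.INTER_AREA)
g=cv2.cvtColor(im,cv2.COLOR_RGB2GRAY);o=cv2.cvtColor(old,cv2.COLOR_BGR2GRAY)
k=proj('top',[456.6,-357.2,60]).round().astype(int)
for a_ in(g,o):
    sub=a_[k[1]-10:k[1]+11,k[0]-10:k[0]+11];ys,xs=np.nonzero(sub<35);print('post',xs.mean()-10,ys.mean()-10,len(xs))
u=proj('top',[539.3,-405.3,59]).round().astype(int)
for a_ in(g,o): print(a_[u[1]-14:u[1]+15,u[0]-14:u[0]+15]//20)
for n in('tape_roll','mug','plant','thread_spool','tape_measure','marker'): print(n,[(x['rect'],round(x['confidence'],2)) for x in outline_of('top',n)[:2]])
for n,p in((15,(611,198)),(120,(629,41)),(240,(638,-29))): racked('top',n,p)
E
```

```text
t 46.12 pos [211.3 350.9 232.1] jaw deg -143.2 tilt -0.9939 F [ 0.08 -0.42  0.62] gap 42.7 q [ 0.95  0.07 -0.25  1.3   0.1  -1.26]
top [(58.4, np.int64(232)), (57.0, np.int64(228)), (55.2, np.int64(224)), (54.2, np.int64(228))]
side [(38.8, np.int64(104)), (37.8, np.int64(96)), (35.8, np.int64(76)), (35.2, np.int64(104))]
post -0.19444444444444464 -0.13888888888888928 36
post -0.19444444444444464 -0.13888888888888928 36
[[2 4 5 5 5 5 5 5 5 5 4 3 4 5 5 5 5 5 5 4 4 4 3 3 3 4 4 3 2]
 [4 5 5 5 5 5 5 5 5 5 5 4 5 5 5 5 5 5 4 3 2 4 5 4 2 3 4 4 3]
 [5 5 4 4 5 5 5 5 5 5 5 5 5 5 5 5 5 5 3 2 3 4 5 5 4 2 3 4 4]
 [5 5 5 4 4 5 5 5 5 5 5 5 5 5 5 5 5 4 3 2 3 5 5 5 5 4 2 3 4]
 [5 5 5 5 4 5 5 5 5 5 5 5 5 5 5 5 5 5 4 4 4 5 5 5 5 5 4 2 2]
 [5 5 5 5 5 5 5 5 5 5 5 5 5 5 5 5 5 5 5 5 5 5 5 5 5 5 5 3 2]
 [5 5 5 5 5 5 5 5 5 5 5 5 5 5 5 5 5 5 5 5 5 5 5 5 5 5 5 5 3]
 [5 5 5 5 5 5 5 5 5 5 5 5 5 5 5 5 5 5 5 5 5 5 5 5 5 5 4 5 4]
 [5 5 5 5 5 5 5 5 5 5 5 5 5 5 5 5 5 5 5 5 5 5 5 5 5 4 3 4 4]
 [5 5 5 5 5 5 5 5 5 5 5 5 5 5 5 5 5 5 5 5 5 5 5 5 5 5 5 5 5]
 [4 5 5 5 5 5 5 5 5 5 5 5 5 5 5 5 5 5 5 5 5 5 5 5 5 5 5 5 5]
 [4 4
[... 3100 characters left out ...]
)]
top 15 foot z 12 (array([608.49 , 199.334]), np.float64(0.9216160178184509))
top 15 foot z 24 (array([606.171, 197.017]), np.float64(0.8804007768630981))
top 15 foot z 36 (array([604.402, 195.28 ]), np.float64(0.7756779193878174))
top 120 foot z 12 (array([628.75 ,  42.173]), np.float64(0.9192866683006287))
top 120 foot z 24 (array([624.652,  40.654]), np.float64(0.8435308337211609))
top 120 foot z 36 (array([619.361,  38.433]), np.float64(0.7790684700012207))
top 240 foot z 12 (array([635.466, -29.057]), np.float64(0.9238728880882263))
top 240 foot z 24 (array([633.103, -28.692]), np.float64(0.865881621837616))
top 240 foot z 36 (array([628.438, -29.375]), np.float64(0.8093162775039673))
```

```bash
python3 -c "
from h import *;print(arm.hand_in())"
```

```text
the job is handed in; nothing more can be done
None
```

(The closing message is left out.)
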